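Index the swivel chute to the free cell and feed the specimen

TASK

Turn the clicking swivel chute by its handle, counting the clicks (two to a cell), until it rests in the click at which its spout points at the middle of the fan-tray cell with the round rubber pad. Then release the lone specimen mount from the worktop inside the chute's hopper so that it slides down into that cell, leaving the chute pointing there and all the other things alone.

Things in the scene. Friction and masses are not known exactly. Their poses are not given: they have to be found in the camera images.
- sorter: fixed sorter: grey round foot (136 mm wide, 18 high) with, beside it, an aluminium fan tray of 3 open cells. Origin on the swivel axis at worktop level, x through the fan's middle, z up. Cell centres: radius 152 mm, at -30, 0, 30 deg from x (positive = anticlockwise from above). Floor 3 mm thick; dividers 36 mm high, inner wall (radius 115) 20, outer wall (radius 191) 58. Clicks lie at whole multiples of 15 deg from x
- swivel_chute: steel chute swivelling on the sorter's axis, -83 to 49 deg. Origin the sorter's; x points along the spout, the handle the other way. Starts in the click at -60 or -75 deg (beside the tray), so turn it anticlockwise from above. A click takes 0.6 N m (6 N at the handle), then it snaps into the next notch; let go, it centres within 1 deg. The clicks at 15 and -15 deg aim at dividers
- handle (a point): grip point on the chute's black handle, a level radial bar 13 mm wide, 20 high (46 to 66 mm over the worktop) from radius 30 to 112 mm; this point: radius 95, height 56; x axis towards the spout. The hopper overhangs it to radius 89 mm, 180 mm up: grip with the tool tilted 25 to 45 deg, its upper end leaning outward from the axis
- hopper (a point): where to let the mount go: point on the sloping hopper floor, on the chute's centre plane, 55 mm from the axis on the handle side, 167 mm over the worktop; x axis towards the spout. The floor falls 33 deg towards the spout; the hopper is 94 mm wide inside and narrows to 38 mm, walls 22 mm high. The floor is slick: a mount let go there slides down and out
- spout_aim (a point): where the spout aims: point on the chute's centre plane 150 mm from the axis, 5 mm over the worktop. The spout's end itself is at radius 116 mm, 56 mm up
- chute_mid (a point): point on the chute floor's centre line between hopper and spout, 40 mm from the axis, 105 mm over the worktop
- round_pad: round black rubber pad, 48 mm diameter, 2 mm thick, fixed on the floor of one of the four cells, at its centre; that cell holds no mount. Origin at the centre of its underside, 3 mm over the worktop
- new_mount: specimen mount to be fed: flat round puck, 30 mm diameter, 16 mm high, 28 g, lying alone on the open worktop right of the stereo microscope; origin at the centre of its underside
- mount_a: specimen mount, puck 30 mm diameter, 14 mm high, already in a tray cell; stays there
- mount_b: specimen mount, puck 30 mm diameter, 17 mm high, already in a tray cell; stays there
- loupe: black eye loupe, 39 mm diameter, 38 mm high, bystander on the worktop; origin at the centre of its underside
- marker: felt marker, 136 x 17 x 19 mm, bystander lying on the worktop; origin at the centre of its underside

How it is judged:
By the outcome, as a careful person would: the job done as asked, in the order asked, and still so for the second after the job is handed in, with the robot touching nothing.
It also fails if it takes over 72 s, if anything falls off the work surface, if the arm or the gripper's body presses on something with over 40 N, if the wrist force passes 120 N, or if a joint passes its speed limit or range.

ROBOT

A 6-joint arm with a two-finger parallel gripper is mounted at the origin on a cart in front of the work surface, level with it; the furniture and walls round the work are solid. World frame = base frame: x ahead of the robot, y to its left, z up, the work surface at z = 0. Lengths are in m, angles in rad, forces in N, time in s.
With the tool pointing down it reaches from about 0.35 to 0.975 m from the base axis. Payload 4.9 kg.
Tool frame: the origin (TCP) lies at the very end of the fingers, on their centre line; the grasp point (between the pads) lies 19 mm behind it; z points along the fingers, y is the direction in which the jaws open and shut (so a half turn about z gives the same grasp; the last joint's range is limited). The gripper opens to 85 mm and grips with 20 to 120 N. Pads are 22 mm wide; open, the fingers measure 114 mm over their backs; the gripper's body (76 mm by 85 mm) begins 54 mm behind the grasp point. The pads swing forward as they close: fully open they stand 13 mm farther back than shut.
Start: joints at [-1.324, 0.053, 1.613, -0, 1.476, -0.119], TCP at [0.224, -0.584, 0.231] pointing down, gripper open.
Joint ranges: [-3.01, 3.01], [-1.01, 2.22], [0.06, 2.58], [-1.02, 4.17], [0.09, 2.62], [-3.14, 3.14]. Speed limits (rad/s): [2.57, 2.57, 3.14, 3.14, 3.14, 3.14].

INTERFACE

Orientations are given as a rotation vector (axis times angle).
In Python, from station import ctrl gives the robot as it stands.
- The arm moves only by the tool step_arm, never from a script. Its argument "moves" is a list of rows, each a list of 5 numbers: the opening, from 0 (shut) to 1 (fully open), then the shift along the world's x, y, z in m, then the turn about the world's z in degrees. A call has 1 to 20 rows; each row shifts and turns the pose as measured when the row begins; what a row does not reach is not made up. A row lasts 1/8 s, in which the tool goes at most 62.5 mm and 10.7 degrees, less where a joint would pass 70% of its speed; a pose out of reach is approached as far as the arm can. A call is refused whole if a number of a shift passes 0.0625 or a number of a turn 10.7, either way. A call with a gripper value outside its range is refused whole. The fingers move at their own pace and stop on an object; "newtons" is the grip in N (left out, the last holds). Time passes only in rows, so rows that do not move let the fingers close. It gives the time, the measured TCP pose, the force and the opening at its end, in the units of the state.
- ctrl.get_obs(): the state, without advancing time (a new reading comes with each control period).
- ctrl.get_image(name): name is "scene" or "top"; returns a dict with "color" (480x640x3 uint8, red, green, blue), "camera_matrix" (3x3 intrinsics, pixels), "k1" (the pictures are not rectified: a ray, as slopes to the right and down, at radius r is drawn at 1 + k1 r^2 times it, then the intrinsics apply), "R" (3x3) and "t" (3): a world point X has camera coordinates R X + t. Camera axes: x right, y down, z forward; pixel columns grow to the right and rows downward; lengths in m; the calibration is good to about 2 mm. A picture is of the moment at which its call begins. There is no depth.
- ctrl.finish_job(): hands the job in, once; it reports no verdict.
Trained networks look in a picture, given as the dict that the camera call returned (one of the last four; its "shot" number tells which), for a name from the list of things; names that differ only in an ending like _2 or _b are one class to them, and where a whole thing is asked for, a point or a joint stands for the part that bears it (a point fixed in the world has none). Each returns a list of dicts, best first, with "p" (0 to 1); they miss things now and then, are a little off and sometimes report something else, mostly with a low value. They report only what shows in the picture. A call takes as long as a camera call.
- ctrl.spot_in(picture, query): "bbox" ([left, top, right, bottom] in pixels, round what is visible of it).
The state is a dict: "t": time; "q": joint angles; "dq": joint speeds; "effort": joint torques, N m; "tool_pos": TCP position; "tool_rot": TCP orientation; "contact_force": force on the tool from outside, world axes, zero at the start; "wrist_torque": the same for the moment, N m; "opening": finger opening in m.
Only numpy, scipy, OpenCV 4.12 (cv2) and the standard library are available. Lean on these libraries where they do the work, as an engineer would, in place of code of your own. Each camera call takes 0.05 s, during which the arm holds its last target.

## Working session

There is one attempt and no reset: what is moved stays moved. The work goes in short steps, Python scripts to look and compute and a tool call to move; the robot and the scene stay as the last step left them, time stands still between calls to the robot, and variables do not carry over. Pictures are saved under pics/ and viewed, and the job is handed in when it is done.

Besides the shell and the picture viewer there is one more tool, called after "Request:" by a JSON object that holds its "name" and its "arguments", one argument or row to a line. step_arm: Moves the arm, as the interface text tells. Its arguments: {"type":"object","properties":{"moves":{"type":"array","items":{"type":"array","items":{"type":"number"}}},"newtons":{"type":"number"}},"required":["moves"]}

```bash
mkdir -p pics; ls
cat > h.py <<'E'
import numpy as np, cv2, json
from station import ctrl
def shot(name,fn=None,qs=()):
    p=ctrl.get_image(name)
    im=p["color"][:,:,::-1].copy()
    raw=im.copy()
    for q in qs:
        for d in ctrl.spot_in(p,q)[:3]:
            b=[int(v) for v in d["bbox"]]; print(name,q,[round(v,1) for v in d["bbox"]],round(d["p"],2))
            if d["p"]>.3:
                cv2.rectangle(im,(b[0],b[1]),(b[2],b[3]),(0,0,255),1); cv2.putText(im,q,(b[0],b[1]-3),0,.4,(0,0,255),1)
    if fn: cv2.imwrite(f"pics/{fn}.png",im)
    p["raw"]=raw
    return p
def proj(p,X):
    X=np.atleast_2d(X); c=X@p["R"].T+p["t"]; s=c[:,:2]/c[:,2:]
    r2=(s**2).sum(1,keepdims=True); s=s*(1+p["k1"]*r2)
    K=p["camera_matrix"]; return s@K[:2,:2].T+K[:2,2]
def ray(p,uv):
    K=p["camera_matrix"]; d=np.linalg.solve(K[:2,:2],np.array(uv,float)-K[:2,2]); s=d.copy()
    for _ in range(20): s=d/(1+p["k1"]*(s@s))
    o=-p["R"].T@p["t"]; return o,p["R"].T@np.array([s[0],s[1],1])
def atz(p,uv,z):
    o,v=ray(p,uv); return o+v*(z-o[2])/v[2]
E
python3 - <<'E'
from h import *
o=ctrl.get_obs(); print({k:np.round(v,3) for k,v in o.items()})
qs=["sorter","swivel_chute","round_pad","new_mount","loupe","marker"]
for n in("scene","top"):
    p=shot(n,n+"0",qs); cv2.imwrite(f"pics/{n}0raw.png",p["raw"]); print(np.round(p["camera_matrix"],1),p["k1"],np.round(p["R"],3),np.round(p["t"],3), np.round(-p["R"].T@p["t"],3))
E
```

```text
pics
{'t': np.float64(0.0), 'q': array([-1.324,  0.053,  1.614, -0.   ,  1.476, -0.119]), 'dq': array([-0.001, -0.   ,  0.001,  0.001,  0.001,  0.001]), 'effort': array([-1.0000e-03, -3.9367e+01, -3.7018e+01, -0.0000e+00,  7.0000e-03,
       -0.0000e+00]), 'tool_pos': array([ 0.223, -0.583,  0.23 ]), 'tool_rot': array([-3.087, -0.571,  0.   ]), 'contact_force': array([ 0.861, -0.306,  1.023]), 'wrist_torque': array([-0.027, -0.018,  0.008]), 'opening': np.float64(0.085)}
scene sorter [248.8, 186.3, 321.8, 274.8] 0.96
scene swivel_chute [252.8, 185.8, 284.5, 251.9] 0.61
scene new_mount [252.1, 188.1, 286.0, 254.1] 0.5
scene new_mount [342.6, 336.0, 355.4, 350.2] 0.42
scene marker [391.6, 315.6, 435.1, 336.2] 0.57
[[509.    0.  318.5]
 [  0.  509.  234.8]
 [  0.    0.    1. ]] -0.07307971407448464 [[ 0.875 -0.484  0.026]
 [-0.163 -0.343 -0.925]
 [ 0.457  0.805 -0.379]] [-0.449  0.236  1.21 ] [-0.122 -1.11   0.689]
top sorter [138.2, 173.7, 280.4, 282.3] 0.91
top swivel_chute [138.3, 200.0, 243.1, 279.1] 0.83
top round_pad [228.2, 190.1, 243.6, 209.8] 0.79
top new_mount [426.9, 263.3, 443.8, 273.8] 0.43
top loupe [370.5, 273.7, 385.4, 287.0] 0.52
top marker [407.3, 187.6, 459.5, 206.8] 0.89
[[464.1   0.  322.7]
 [  0.  464.1 234.6]
 [  0.    0.    1. ]] -0.07308785423507018 [[-0.026 -1.     0.01 ]
 [-0.987  0.024 -0.157]
 [ 0.157 -0.014 -0.988]] [0.022 0.526 1.103] [0.347 0.025 1.172]
```

Run:
```python
import cv2
a=cv2.imread("pics/top0raw.png");b=cv2.imread("pics/scene0raw.png")
cv2.imwrite("pics/t1.png",cv2.resize(a[150:310,110:310],None,fx=4,fy=4,interpolation=2)[:600,:800])
cv2.imwrite("pics/s1.png",cv2.resize(b[150:310,200:400],None,fx=4,fy=4,interpolation=2)[:600,:800])
```

```text
(no output)
```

View pics/scene0.png

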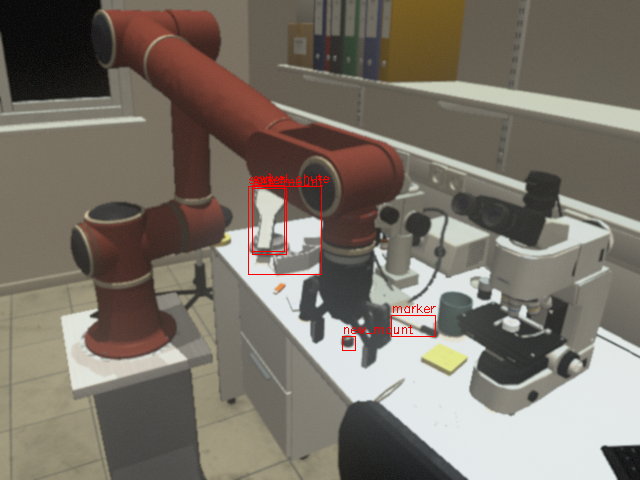

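View pics/top0.png

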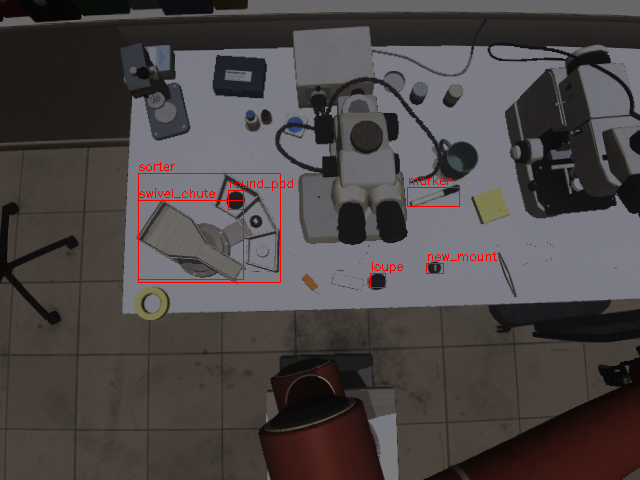

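View pics/t1.png

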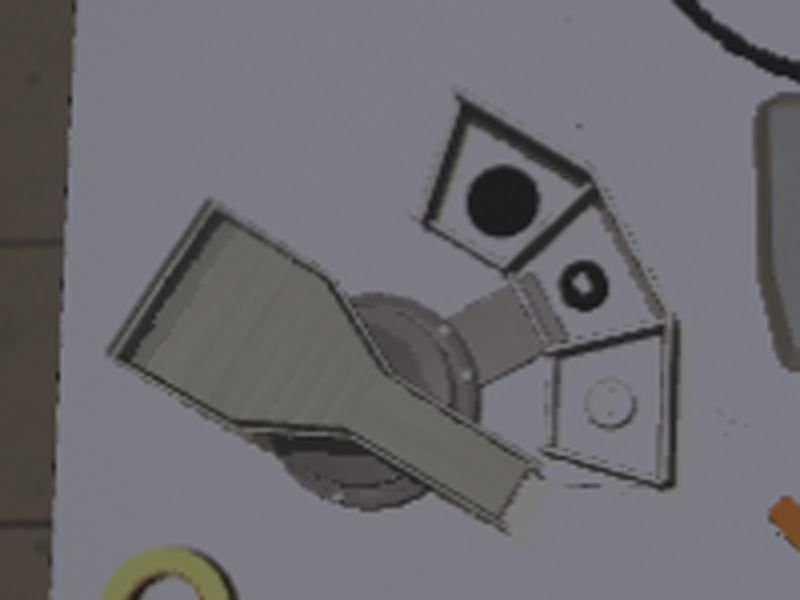

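View pics/s1.png

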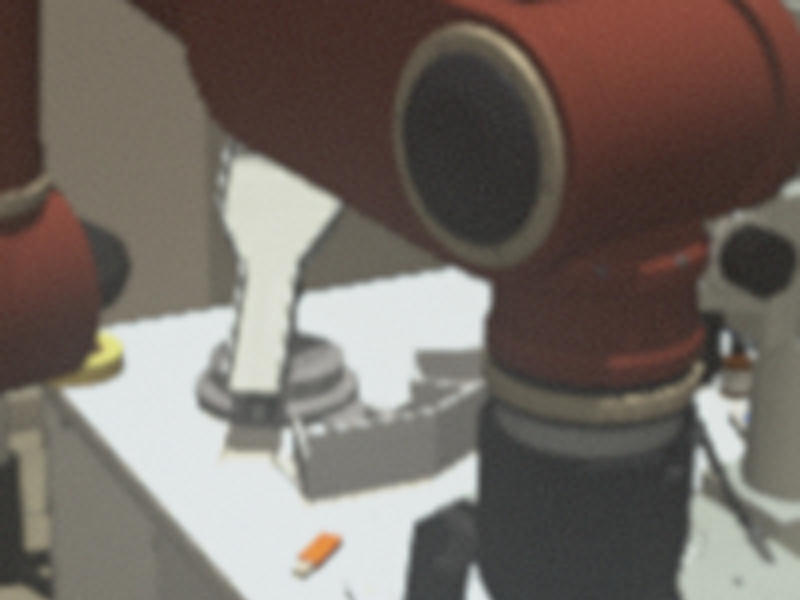

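```bash
cat >> h.py <<'E'
def sorter_pt(s,r,deg,z):
    a=s[2]+np.radians(deg); return np.array([s[0]+r*np.cos(a),s[1]+r*np.sin(a),z])
E
python3 - <<'E'
from h import *
from scipy.optimize import least_squares
p=shot("top")
c=lambda u,v:np.array([u/4+110-.4,v/4+150-.4])
obs=[(.152,30,.005,c(503,202)),(.152,0,.019,c(583,285)),(.152,-30,.018,c(610,404)),
 (.191,45,.058,c(458,94)),(.191,15,.058,c(592,183)),(.191,-15,.058,c(672,320)),(.191,-45,.058,c(672,487)),
]
for cor in (1,1/np.cos(np.radians(15))):
  def f(s): return np.concatenate([ (proj(p,sorter_pt(s,r*(cor if r>.18 else 1),d,z))[0]-uv) for r,d,z,uv in obs])
  r=least_squares(f,[.3,.4,-.5]); print(r.x,np.degrees(r.x[2]),np.round(r.fun,1))
s=r.x
# foot
for u,v in [(283,470),(370,510),(478,400),(415,300)]: print(np.hypot(*(atz(p,c(u,v),.018)[:2]-s[:2])))
# chute: hopper/spout
for u,v,z in [(537,465,.078),(505,533,.078),(210,203,.21),(112,355,.21)]:
    q=atz(p,c(u,v),z)[:2]-s[:2]; print(np.hypot(*q),np.degrees(np.arctan2(q[1],q[0])-s[2]))
for n,uv,z in [("mount",(435,268),.016),("loupe",(377.5,281),.038),("tapeL",(151,303),.02)]: print(n,atz(p,uv,z))
E
```

```text
[ 0.49753557  0.30829765 -1.08747531] -62.307745332404124 [ 1.6  0.5  1.6  0.2  1.9  0.5 -0.5  1.7 -0.4 -0.7 -1.4 -0.4 -2.6 -1.6]
[ 0.49622127  0.31133755 -1.08827945] -62.35381945346168 [ 0.5  1.   0.4  0.8  0.7  1.1 -0.8 -0.2  0.4 -2.   0.  -0.5 -1.2 -0.2]
0.06817379457380945
0.06626638108825272
0.06723080180324027
0.07110418974810476
0.12278542044031082 -49.769050346421224
0.12794536746046456 -69.81471124915802
0.09476472154625848 87.96684006250904
0.09117302412324431 149.49541308665684
mount [ 0.43824619 -0.27128638  0.016     ]
loupe [ 0.40855662 -0.12205094  0.038     ]
tapeL [0.36836636 0.43789191 0.02      ]
```

Run:
```python
from h import *
a=cv2.imread("pics/top0raw.png");b=cv2.imread("pics/scene0raw.png")
x=cv2.resize(a[240:310,290:530],None,fx=3.3,fy=3.3,interpolation=2)
y=cv2.resize(b[300:380,280:480],None,fx=4,fy=4,interpolation=2)
cv2.imwrite("pics/m.png",np.vstack([x[:,:790],y[:,:790]])[:600])
p=shot("top");q=shot("scene")
print("scene view of mount guess",proj(q,[.438,-.271,.008]))
for n,uv in [("scopehead",(385,240)),("scopehead",(350,240)),("base",(350,242))]:
  for z in(0,.15,.3): print(n,z,np.round(atz(p,uv,z),3))
for h in (.09,): print(np.round(proj(p,[[.3,0,.25]]),0))
```

```text
scene view of mount guess [[346.38475242 341.77521059]]
scopehead 0 [ 0.515 -0.151  0.   ]
scopehead 0.15 [ 0.493 -0.128  0.15 ]
scopehead 0.3 [ 0.472 -0.106  0.3  ]
scopehead 0 [ 0.517 -0.061  0.   ]
scopehead 0.15 [ 0.495 -0.05   0.15 ]
scopehead 0.3 [ 0.473 -0.039  0.3  ]
base 0 [ 0.512 -0.061  0.   ]
base 0.15 [ 0.491 -0.05   0.15 ]
base 0.3 [ 0.469 -0.039  0.3  ]
[[331. 332.]]
```

View pics/m.png

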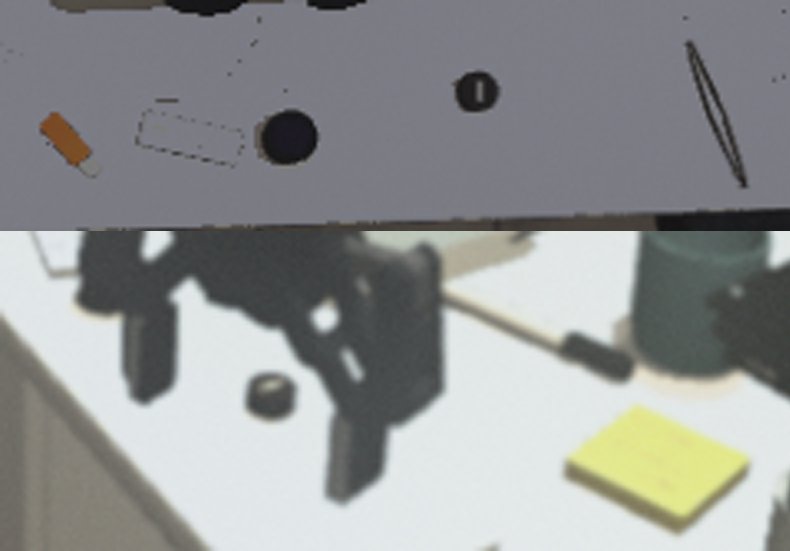

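Request:
{"name": "step_arm", "arguments": {
  "moves": [
    [1, 0.015, 0.037, 0.018, 5],
    [1, 0.015, 0.037, 0.018, 5],
    [1, 0.015, 0.037, 0.018, 5],
    [1, 0.015, 0.037, 0.018, 5],
    [1, 0.015, 0.037, 0.018, 5],
    [1, 0.012, 0.04, 0, 5],
    [1, 0.012, 0.04, 0, 5],
    [1, 0.012, 0.04, 0, 5],
    [1, 0.012, 0.04, 0, 5],
    [1, 0.012, 0.04, 0, 5]
  ]
}}

```text
t: 2.1
tool_pos: [0.3602, -0.1883, 0.3247]
tool_rot: [2.534, 1.851, 0.002]
contact_force: [0.9, -0.3, 0.1]
opening: 0.0854
```

Request:
{"name": "step_arm", "arguments": {
  "moves": [
    [1, 0.003, 0.048, 0, 6],
    [1, 0.003, 0.048, 0, 6],
    [1, 0.003, 0.048, 0, 6],
    [1, 0.003, 0.048, 0, 6],
    [1, 0.003, 0.048, 0, 6],
    [1, 0.003, 0.048, 0, 6],
    [1, 0.003, 0.048, 0, 6],
    [1, 0.037, 0.033, 0, 1],
    [1, 0.037, 0.033, 0, 1],
    [1, 0.037, 0.033, 0, 1],
    [1, 0.037, 0.033, 0, 1],
    [1, 0.037, 0.033, 0, 1],
    [1, 0.037, 0.033, 0, 1],
    [1, 0.037, 0.033, 0, 1],
    [1, 0, 0, 0, 0]
  ]
}}

```text
t: 3.98
tool_pos: [0.6462, 0.4017, 0.324]
tool_rot: [1.487, 2.756, 0.014]
contact_force: [-0.3, -0.3, -0.1]
opening: 0.0854
```

Run:
```python
from h import *
p=shot("top","top2");q=shot("scene","scene2",["handle"])
cv2.imwrite("pics/both2.png",np.vstack([cv2.resize(p["raw"][100:330,90:330],None,fx=2.6,fy=2.6,interpolation=2)[:,:620],])[:600])
cv2.imwrite("pics/s2.png",cv2.resize(q["raw"][130:290,180:380],None,fx=3.7,fy=3.7,interpolation=2))
```

```text
scene handle [252.1, 180.0, 286.6, 254.4] 0.83
```

View pics/both2.png

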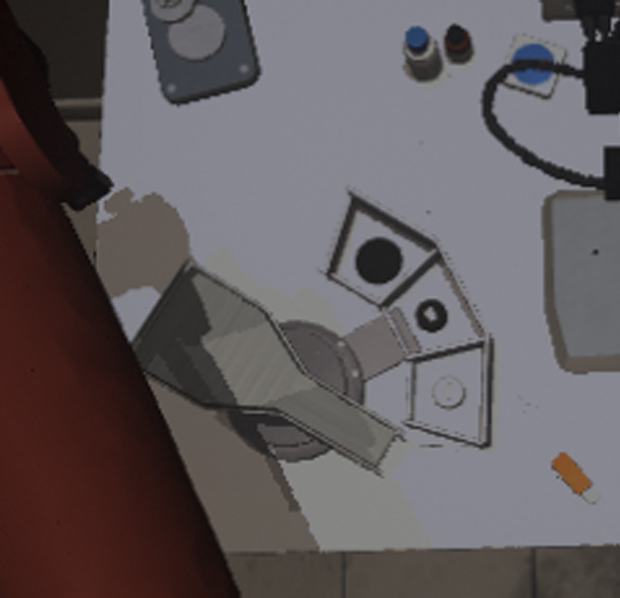

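View pics/s2.png

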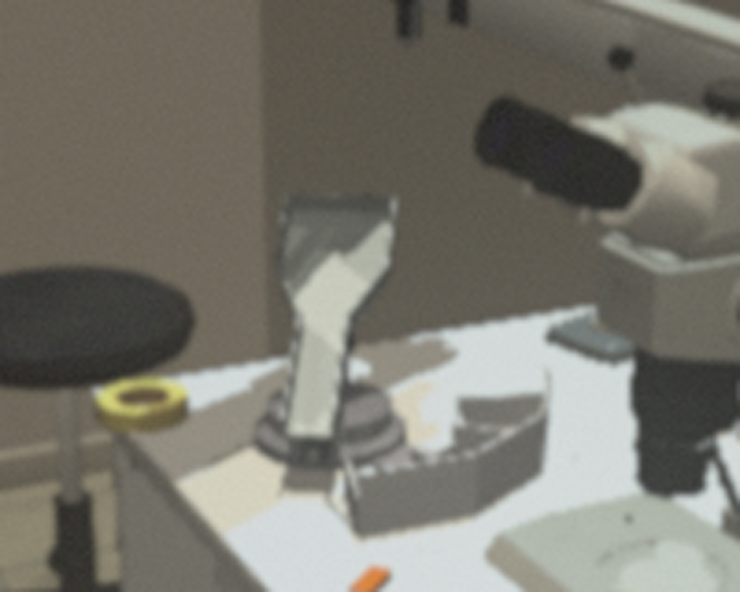

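Run:
```python
from h import *
p=shot("top");q=shot("scene")
s=[.496,.311,np.radians(-62.35)]
for P in (p,q):
  im=P["raw"]
  def d(X,c=(0,0,255)):
    for u in proj(P,X): cv2.circle(im,(int(round(u[0])),int(round(u[1]))),1,c,-1)
  d([[.646,.402,.324]],(0,255,0))
  d([sorter_pt(s,.068,a,.018) for a in range(0,360,15)])
  for a in(-45,-15,15,45):
    d([sorter_pt(s,.1977,a,.058),sorter_pt(s,.115,a,.036)],(255,0,0))
  # handle at 120 rel
  for r in(.03,.05,.07,.09,.112): d([sorter_pt(s,r,120,.066)],(0,255,255))
  for r,w,z in [(.089,.049,.211),(.089,-.049,.211),(-.116,.02,.075),(-.116,-.02,.075)]:
    a=s[2]+np.radians(120);e=np.array([np.cos(a),np.sin(a)]);f=np.array([-e[1],e[0]])
    d([np.r_[np.array(s[:2])+r*e+w*f,z]],(0,255,0))
cv2.imwrite("pics/ov_t.png",cv2.resize(p["raw"][150:300,110:310],None,fx=4,fy=4,interpolation=0)[:600])
cv2.imwrite("pics/ov_s.png",cv2.resize(q["raw"][130:280,180:380],None,fx=4,fy=4,interpolation=0)[:600])
cv2.imwrite("pics/sfull.png",q["raw"])
```

```text
(no output)
```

View pics/ov_t.png

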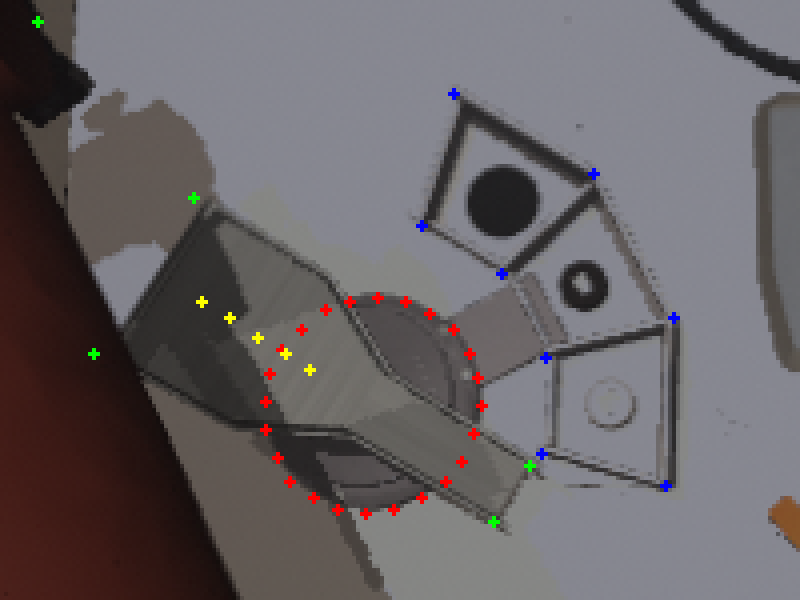

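View pics/ov_s.png

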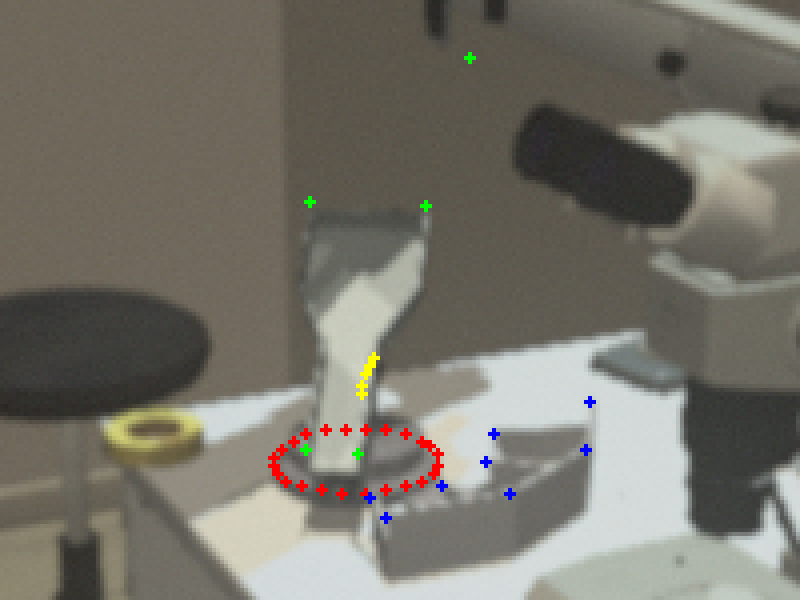

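View pics/sfull.png

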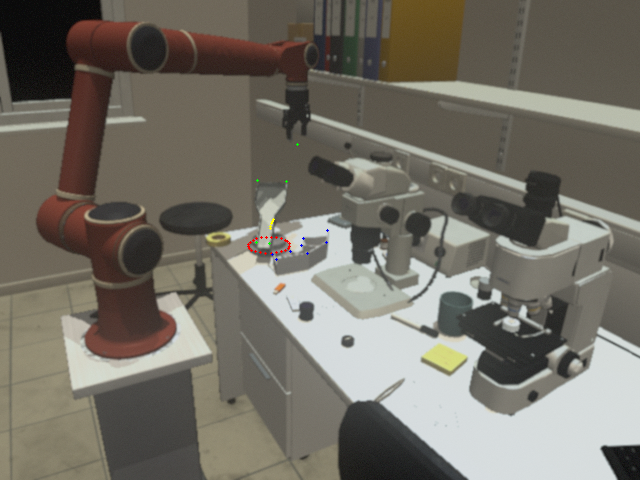

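Request:
{"name": "step_arm", "arguments": {
  "moves": [
    [1, 0, 0, -0.05, 0],
    [1, 0, 0, -0.05, 0],
    [1, 0, 0, -0.05, 0],
    [1, 0, 0, -0.05, 0],
    [1, 0, 0, -0.05, 0],
    [1, 0, 0, -0.03, 0],
    [1, 0, 0, -0.016, 0],
    [1, 0, 0, 0, 0]
  ]
}}

```text
t: 5.22
tool_pos: [0.657, 0.4028, 0.0678]
tool_rot: [1.473, 2.715, 0.103]
contact_force: [-0.1, 0.1, -0.1]
opening: 0.0855
```

Run:
```python
from h import *
p=shot("top");q=shot("scene")
cv2.imwrite("pics/s3.png",cv2.resize(q["raw"][130:280,180:380],None,fx=4,fy=4,interpolation=2)[:600])
cv2.imwrite("pics/t3.png",cv2.resize(p["raw"][100:300,90:330],None,fx=3,fy=3,interpolation=2)[:600])
```

```text
(no output)
```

View pics/s3.png

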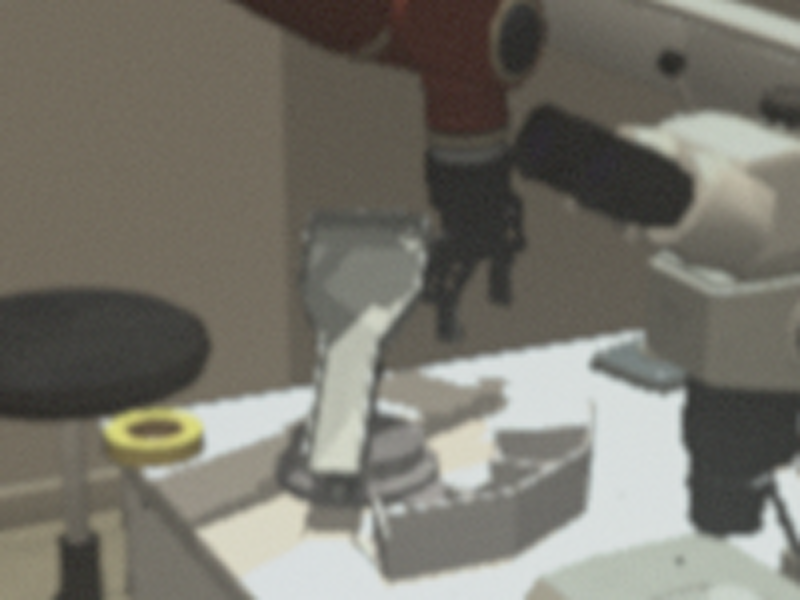

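View pics/t3.png

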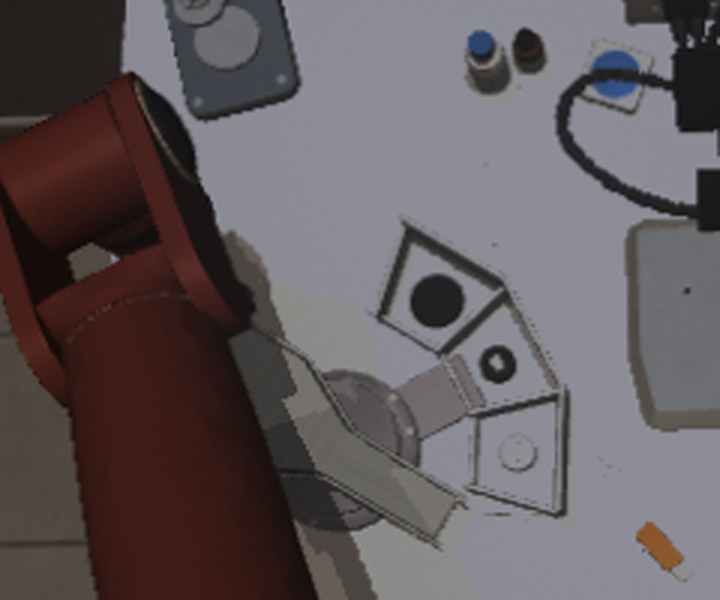

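Run:
```python
from h import *
from scipy.spatial.transform import Rotation as R
o=ctrl.get_obs(); print({k:np.round(v,3) for k,v in o.items()}); print(R.from_rotvec(o["tool_rot"]).as_matrix().round(3))
```

```text
{'t': np.float64(5.325), 'q': array([ 0.455,  0.461,  1.41 , -0.003,  1.183, -0.121]), 'dq': array([ 0.001, -0.001, -0.017, -0.   , -0.001,  0.001]), 'effort': array([-2.5000e-02, -5.3308e+01, -3.3814e+01, -1.3000e-02, -2.4100e-01,
        0.0000e+00]), 'tool_pos': array([0.658, 0.404, 0.07 ]), 'tool_rot': array([1.472, 2.713, 0.108]), 'contact_force': array([-0.07 , -0.393,  0.216]), 'wrist_torque': array([-0.04 , -0.01 ,  0.019]), 'opening': np.float64(0.086)}
[[-0.545  0.835  0.08 ]
 [ 0.839  0.544  0.036]
 [-0.014  0.087 -0.996]]
```

Request:
{"name": "step_arm", "arguments": {
  "moves": [
    [1, 0, 0, 0.05, 0],
    [1, 0, 0, 0.05, 0],
    [1, 0, 0, 0.05, 0],
    [1, 0, 0, 0, 0]
  ]
}}

```text
t: 5.82
tool_pos: [0.6589, 0.4045, 0.2202]
tool_rot: [1.471, 2.709, 0.12]
contact_force: [0.4, 0.3, -0.0]
opening: 0.0857
```

Request:
{"name": "step_arm", "arguments": {
  "moves": [
    [1, 0, 0, -0.025, 0],
    [1, 0, 0, -0.025, 0],
    [1, 0, 0, -0.025, 0],
    [1, 0, 0, -0.025, 0]
  ]
}}

```text
t: 6.32
tool_pos: [0.6604, 0.4053, 0.1237]
tool_rot: [1.468, 2.704, 0.132]
contact_force: [-0.4, -0.5, -0.0]
opening: 0.0853
```

Run:
```python
from h import *
o=ctrl.get_obs(); print({k:np.round(v,3) for k,v in o.items()}); print(o["q"][[1,2,4]].sum())
```

```text
{'t': np.float64(6.325), 'q': array([ 4.550e-01,  4.050e-01,  1.389e+00, -1.000e-03,  1.242e+00,
       -1.210e-01]), 'dq': array([-0.003,  0.167,  0.145,  0.   , -0.312, -0.   ]), 'effort': array([ 4.3000e-02, -5.4394e+01, -3.6305e+01, -3.0000e-03, -6.2000e-02,
       -0.0000e+00]), 'tool_pos': array([0.66 , 0.405, 0.124]), 'tool_rot': array([1.468, 2.704, 0.132]), 'contact_force': array([-0.351, -0.454, -0.035]), 'wrist_torque': array([-0.066,  0.07 , -0.001]), 'opening': np.float64(0.085)}
3.0355601659878992
```

Request:
{"name": "step_arm", "arguments": {
  "moves": [
    [1, 0, 0, 0.03, -10.5],
    [1, 0, 0, 0.03, -10.5],
    [1, 0, 0, 0.03, -10.5],
    [1, 0, 0, 0.02, -10.5],
    [1, 0, 0, 0.02, -10.5],
    [1, 0, 0, 0, -10.5],
    [1, 0, 0, 0, -10.5],
    [1, 0, 0, 0, -10.5],
    [1, 0, 0, 0, -10.5],
    [1, 0, 0, 0, -10.5],
    [1, 0, 0, 0, -10.5],
    [1, 0, 0, 0, -10.5],
    [1, 0, 0, 0, -10.5],
    [1, 0, 0, 0, -10.5],
    [1, 0, 0, 0, -10.5],
    [1, 0, 0, 0, -10.5],
    [1, 0, 0, 0, 0]
  ]
}}

```text
t: 8.45
tool_pos: [0.6548, 0.4009, 0.2412]
tool_rot: [2.784, -1.265, -0.088]
contact_force: [0.1, -0.1, 0.1]
opening: 0.0855
```

```bash
cat >> h.py <<'E'
from scipy.spatial.transform import Rotation as Rot
def st():
    o=ctrl.get_obs(); M=Rot.from_rotvec(o["tool_rot"]).as_matrix()
    s=[.496,.311]; d=o["tool_pos"][:2]-s
    print("t",round(float(o["t"]),2),"pos",o["tool_pos"].round(4),"z",M[:,2].round(3),"jaw deg",round(np.degrees(np.arctan2(M[1,1],M[0,1])),1),"q",o["q"].round(2),"F",o["contact_force"].round(1))
    print("axis: r %.4f ang %.1f"%(np.hypot(*d),np.degrees(np.arctan2(d[1],d[0]))))
    return o,M
E
python3 -c "
from h import *
st()"
```

```text
t 8.45 pos [0.6548 0.4009 0.2412] z [-0.086 -0.051 -0.995] jaw deg -138.8 q [ 0.46  0.45  1.14 -0.01  1.66  2.88] F [ 0.1 -0.1  0.1]
axis: r 0.1825 ang 29.5
```

Request:
{"name": "step_arm", "arguments": {
  "moves": [
    [1, -0.001, -0.001, -0.03, 0],
    [1, -0.001, -0.001, -0.03, 0],
    [1, -0.001, -0.001, -0.03, 0],
    [1, -0.001, -0.001, -0.03, 0],
    [1, -0.001, -0.001, -0.03, 0]
  ]
}}

```text
t: 9.07
tool_pos: [0.6506, 0.3969, 0.0916]
tool_rot: [2.801, -1.242, -0.079]
contact_force: [-0.6, -0.5, -0.1]
opening: 0.0854
```

```bash
python3 -c "
from h import *
st()"
```

```text
t 9.07 pos [0.6506 0.3969 0.0916] z [-0.078 -0.049 -0.996] jaw deg -137.8 q [ 0.45  0.53  1.28 -0.01  1.42  2.86] F [-0.6 -0.5 -0.1]
axis: r 0.1769 ang 29.1
```

Good tracking. Continue down.

Request:
{"name": "step_arm", "arguments": {
  "moves": [
    [1, -0.002, -0.001, -0.025, 0],
    [1, -0.002, -0.001, -0.025, 0],
    [1, -0.002, -0.001, -0.018, 0],
    [1, 0, 0, 0, 0]
  ]
}}

```text
t: 9.57
tool_pos: [0.6412, 0.3928, 0.0168]
tool_rot: [2.804, -1.223, -0.085]
contact_force: [0.5, -0.0, -0.3]
opening: 0.085
```

```bash
python3 -c "
from h import *
st()"
```

```text
t 9.57 pos [0.6412 0.3928 0.0168] z [-0.083 -0.053 -0.995] jaw deg -137.1 q [ 0.45  0.59  1.33 -0.01  1.32  2.85] F [ 0.5 -0.  -0.3]
axis: r 0.1667 ang 29.4
```

Request:
{"name": "step_arm", "arguments": {
  "moves": [
    [1, -0.009, 0.005, 0.002, 0],
    [1, -0.009, 0.005, 0.002, 0],
    [1, -0.009, 0.005, 0.001, 0],
    [1, -0.009, 0.005, 0, 0],
    [1, 0, 0, 0, 0]
  ]
}}

```text
t: 10.2
tool_pos: [0.6047, 0.4165, 0.0275]
tool_rot: [2.811, -1.222, -0.078]
contact_force: [-1.2, 0.4, 0.1]
opening: 0.0851
```

Run:
```python
from h import *
st()
p=shot("top");q=shot("scene")
cv2.imwrite("pics/s4.png",cv2.resize(q["raw"][130:280,180:380],None,fx=4,fy=4,interpolation=2)[:600])
cv2.imwrite("pics/t4.png",cv2.resize(p["raw"][100:300,90:330],None,fx=3,fy=3,interpolation=2)[:600])
```

```text
t 10.2 pos [0.6047 0.4165 0.0275] z [-0.077 -0.049 -0.996] jaw deg -137.0 q [ 0.5   0.53  1.39 -0.01  1.31  2.9 ] F [-1.2  0.4  0.1]
axis: r 0.1514 ang 44.1
```

View pics/s4.png

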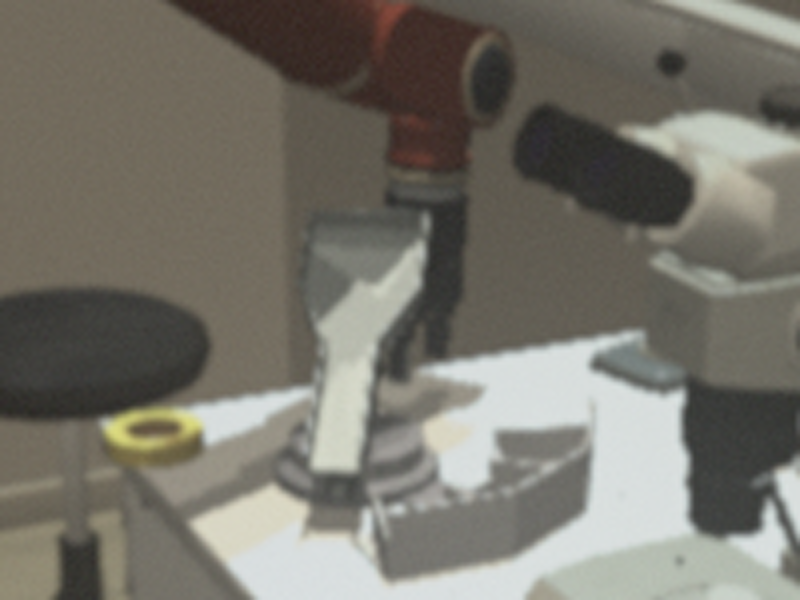

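View pics/t4.png

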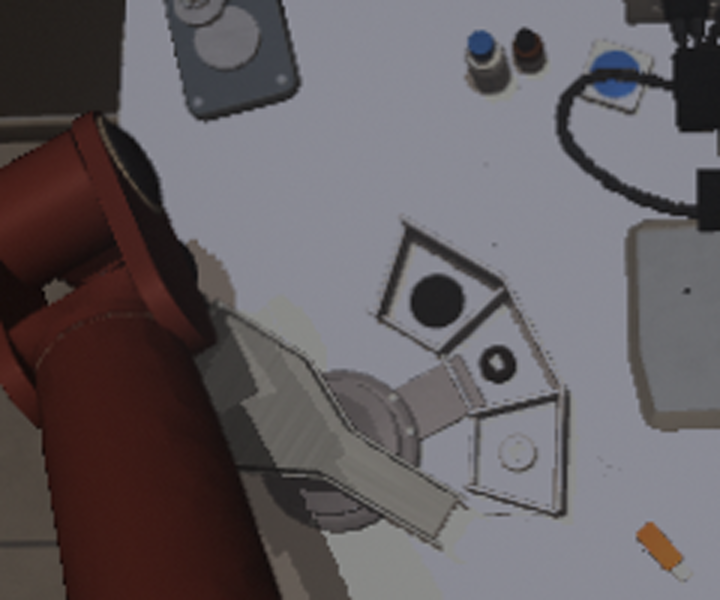

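Request:
{"name": "step_arm", "arguments": {
  "moves": [
    [1, -0.006, 0.005, -0.002, 3],
    [1, -0.006, 0.005, -0.002, 3],
    [1, -0.006, 0.005, 0, 3],
    [1, -0.006, 0.005, 0, 3]
  ]
}}

```text
t: 10.8
tool_pos: [0.5952, 0.427, 0.0264]
tool_rot: [2.921, -0.908, -0.02]
contact_force: [11.7, -7.3, -4.2]
opening: 0.0856
```

```bash
cat >> h.py <<'E'
def look(n):
    st(); p=shot("top");q=shot("scene")
    a=cv2.resize(p["raw"][150:300,110:310],None,fx=3.8,fy=4,interpolation=2)[:300*2]
    cv2.imwrite(f"pics/t{n}.png",a); cv2.imwrite(f"pics/s{n}.png",cv2.resize(q["raw"][150:270,200:360],None,fx=4,fy=4,interpolation=2))
    return p,q
E
python3 -c "
from h import *
look(5)"
```

```text
t 10.8 pos [0.5952 0.427  0.0264] z [-0.037 -0.075 -0.996] jaw deg -124.6 q [ 0.54  0.52  1.41 -0.05  1.28  2.73] F [11.7 -7.3 -4.2]
axis: r 0.1526 ang 49.5
```

View pics/t5.png

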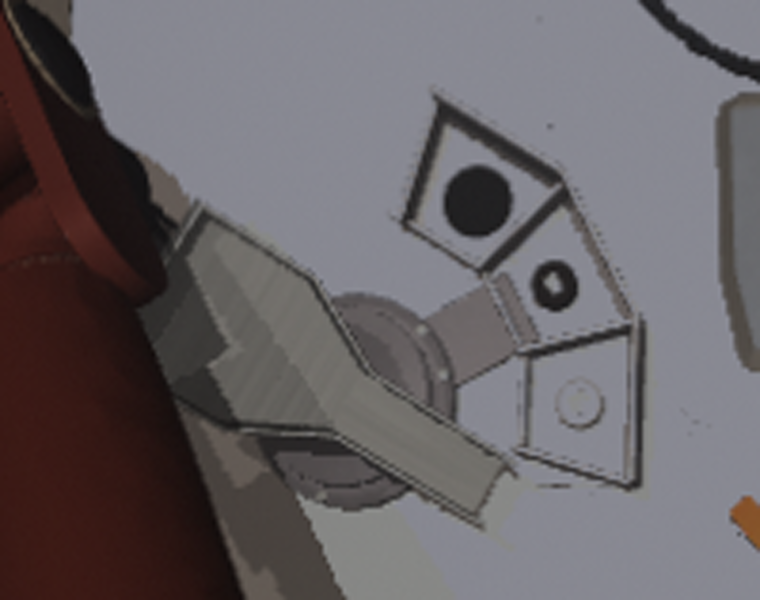

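Request:
{"name": "step_arm", "arguments": {
  "moves": [
    [1, -0.007, 0.005, 0, 1],
    [1, -0.007, 0.005, 0, 1]
  ]
}}

```text
t: 11.15
tool_pos: [0.5942, 0.4284, 0.0269]
tool_rot: [2.934, -0.852, 0.024]
contact_force: [18.0, -10.2, -6.4]
opening: 0.0851
```

```bash
python3 -c "
from h import *
look(6)"
```

```text
t 11.15 pos [0.5942 0.4284 0.0269] z [-0.009 -0.087 -0.996] jaw deg -122.5 q [ 0.55  0.51  1.42 -0.07  1.26  2.71] F [ 18.  -10.2  -6.4]
axis: r 0.1531 ang 50.1
```

View pics/t6.png

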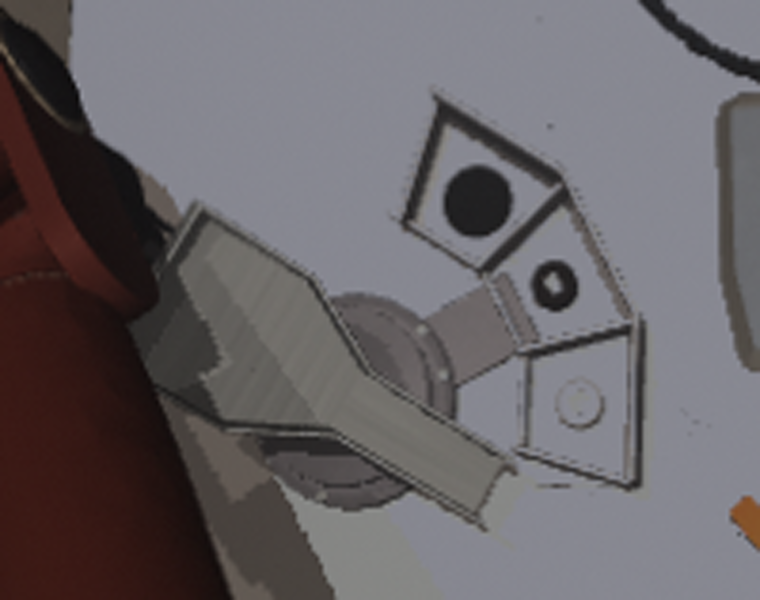

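View pics/s6.png

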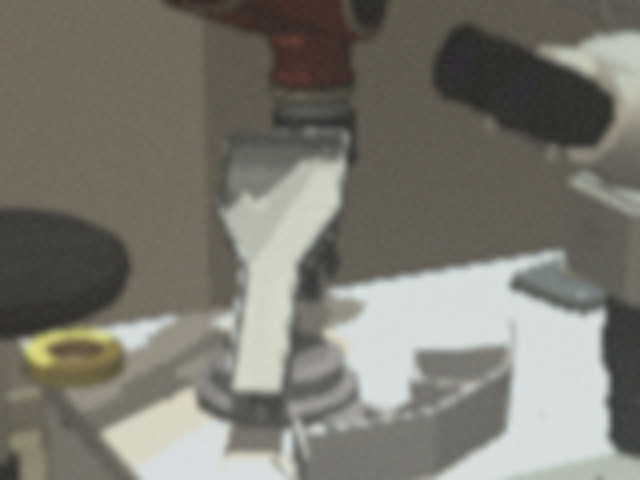

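Run:
```python
from h import *
o,M=st(); F=o["contact_force"];T=o["wrist_torque"]; print(F.round(2),T.round(3))
# line of force: points r with r x F = T, ref = TCP?
r0=np.cross(F,T)/F.dot(F); u=F/np.linalg.norm(F); print("r0",r0.round(4),"u",u.round(3),"T.F",T@u)
print("tool frame r0",(M.T@r0).round(4),(M.T@u).round(3))
```

```text
t 11.25 pos [0.5942 0.4284 0.0269] z [-0.009 -0.087 -0.996] jaw deg -122.5 q [ 0.55  0.51  1.42 -0.07  1.26  2.71] F [ 18.7 -11.   -5.4]
axis: r 0.1530 ang 50.1
[ 18.67 -11.01  -5.41] [-1.154 -2.724  1.19 ]
r0 [-0.0558 -0.032  -0.1274] u [ 0.836 -0.493 -0.242] T.F 0.08996449874950059
tool frame r0 [-0.035   0.0468  0.1302] [ 0.96  -0.052  0.277]
```

Run:
```python
from h import *
a=cv2.imread("pics/top0raw.png"); p=shot("top"); b=p["raw"]
cv2.imwrite("pics/cmp.png",np.hstack([cv2.resize(x[190:300,160:260],None,fx=4,fy=4,interpolation=0) for x in (a,b)]))
cv2.imwrite("pics/hop.png",cv2.resize(b[170:290,110:220],None,fx=5,fy=5,interpolation=2))
```

```text
(no output)
```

View pics/cmp.png

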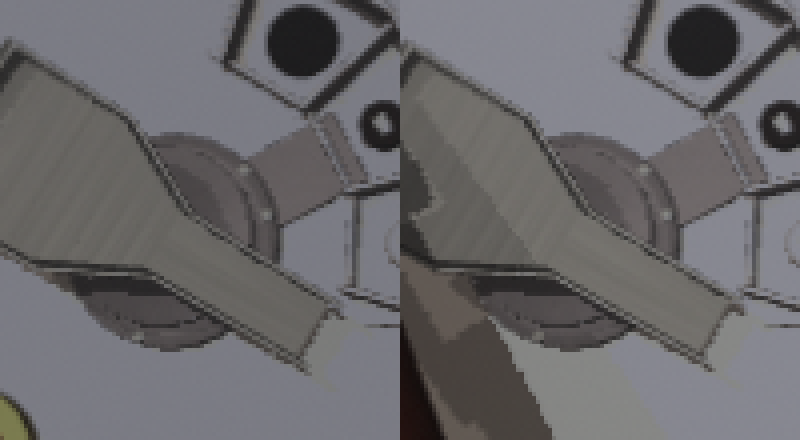

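View pics/hop.png

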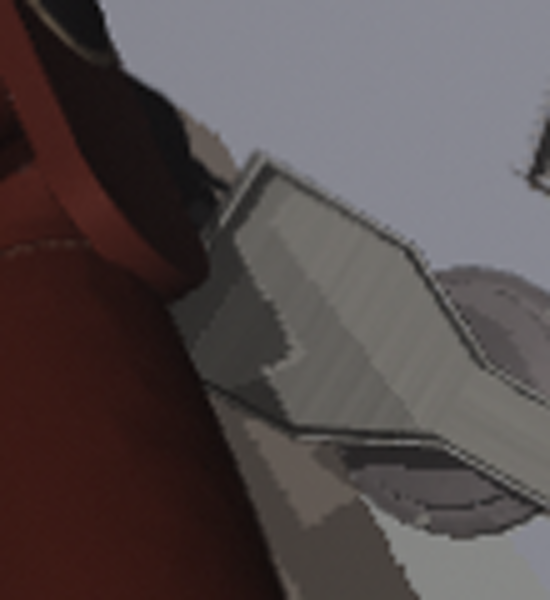

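Run:
```python
from h import *
o,M=st(); print(o["effort"].round(2),o["contact_force"],o["wrist_torque"],o["q"].round(3), o["opening"])
```

```text
t 11.3 pos [0.5942 0.4284 0.0269] z [-0.009 -0.087 -0.996] jaw deg -122.5 q [ 0.55  0.51  1.42 -0.07  1.26  2.71] F [ 16.9 -10.4  -6.6]
axis: r 0.1531 ang 50.1
[ 13.14 -56.99 -30.56   4.25   2.83   0.92] [ 16.9376319  -10.42291363  -6.6104683 ] [-1.16324213 -2.67501936  1.16162456] [ 0.55   0.511  1.421 -0.073  1.264  2.71 ] 0.0856182623906458
```

Run:
```python
import numpy as np
D=[(.053,1.6135,1.476,.2235,-.583,.2305),(.461,1.41,1.183,.658,.404,.070),(.405,1.389,1.242,.660,.405,.124),(.45,1.14,1.66,.6548,.4009,.2412),(.53,1.28,1.42,.6506,.3969,.0916),(.59,1.33,1.32,.6412,.3928,.0168),(.53,1.39,1.31,.6047,.4165,.0275)]
A=[];b=[]
for q2,q3,q5,x,y,z in D:
    s=q2+q3+q5
    A.append([np.sin(q2),np.sin(q2+q3),np.sin(s),1,0]);b.append(np.hypot(x,y))
    A.append([np.cos(q2),np.cos(q2+q3),np.cos(s),0,1]);b.append(z)
x,*_=np.linalg.lstsq(np.array(A),b,rcond=None);print(x, np.array(A)@x-b)
```

```text
[ 0.37464902  0.62578716  0.24175045 -0.01312092  0.15854597] [ 5.05764518e-03  6.19818997e-04  3.60621937e-04 -1.79347590e-03
 -4.11363337e-03 -3.82738889e-05 -1.84244697e-02  2.34962323e-03
  7.92166501e-04  1.12231365e-03  7.63530832e-03 -1.63661741e-03
  8.69236109e-03 -6.23388677e-04]
```

Request:
{"name": "step_arm", "arguments": {
  "moves": [
    [1, -0.01, 0.006, 0, 0],
    [1, -0.01, 0.006, 0, 0]
  ]
}}

```text
t: 11.55
tool_pos: [0.5942, 0.4289, 0.028]
tool_rot: [2.933, -0.846, 0.088]
contact_force: [29.8, -15.6, -11.8]
opening: 0.0849
```

```bash
python3 -c "
from h import *
o,M=st();print(o['wrist_torque'])"
```

```text
t 11.55 pos [0.5942 0.4289 0.028 ] z [ 0.031 -0.1   -0.994] jaw deg -122.3 q [ 0.56  0.5   1.44 -0.11  1.24  2.73] F [ 29.8 -15.6 -11.8]
axis: r 0.1534 ang 50.2
[-1.49730419 -4.46775954  1.8850814 ]
```

Run:
```python
from h import *
a=cv2.imread("pics/top0raw.png"); p=shot("top"); b=p["raw"]; q=shot("scene")
cv2.imwrite("pics/cmp2.png",np.hstack([cv2.resize(x[190:290,160:260],None,fx=4,fy=4,interpolation=0) for x in (a,b)]))
cv2.imwrite("pics/s7.png",cv2.resize(q["raw"][130:270,220:320],None,fx=5,fy=5,interpolation=2)[:600])
# rotation of spout by ECC on grayscale patch about known centre
cv2.imwrite("pics/top7raw.png",b)
```

```text
(no output)
```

View pics/cmp2.png

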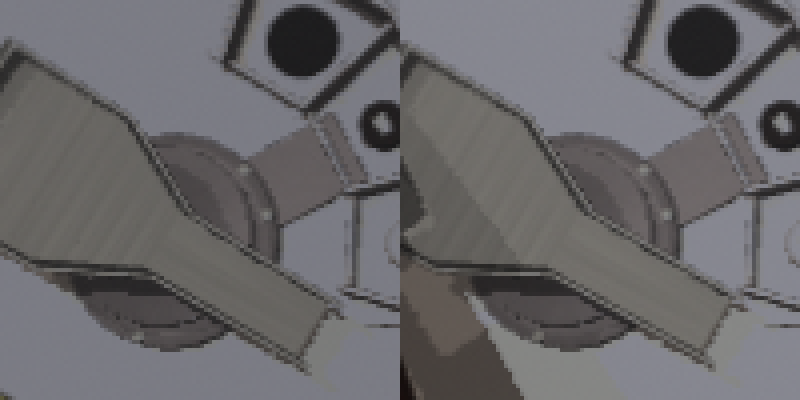

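View pics/s7.png

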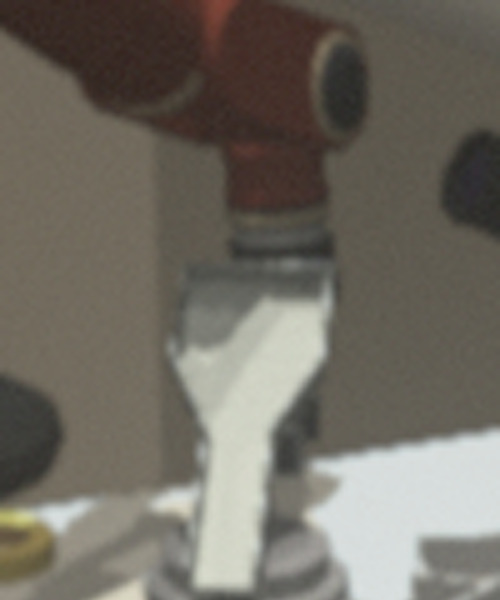

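Run:
```python
from h import *
o,M=st()
F=np.array([[18.67,-11.01,-5.41],o["contact_force"]]);T=np.array([[-1.154,-2.724,1.19],o["wrist_torque"]])
Ms=[Rot.from_rotvec([2.934,-.852,.024]).as_matrix(),M]
for f,t,m in zip(F,T,Ms):
    f=m.T@f;t=m.T@t
    # x such that: r at x=-0.011
    u=f/np.linalg.norm(f); r0=np.cross(f,t)/f.dot(f)
    for x in(-.038,-.011,.0): s=(x-r0[0])/u[0]; print(x,(r0+s*u).round(4))
    print(f.round(2),t.round(3), "T.u",t@u)
```

```text
t 11.65 pos [0.5942 0.4289 0.028 ] z [ 0.031 -0.1   -0.995] jaw deg -122.3 q [ 0.56  0.5   1.44 -0.11  1.24  2.73] F [ 29.3 -13.9 -10.6]
axis: r 0.1534 ang 50.2
-0.038 [-0.038   0.047   0.1293]
-0.011 [-0.011   0.0455  0.1371]
0.0 [0.     0.0449 0.1403]
[21.44 -1.16  6.18] [ 0.526  3.002 -0.938] T.u 0.0898924449779186
-0.038 [-0.038   0.0503  0.1292]
-0.011 [-0.011   0.0463  0.1403]
0.0 [0.     0.0447 0.1448]
[31.26 -4.61 12.83] [ 1.262  4.524 -1.39 ] T.u 0.021826577109000468
```

```bash
cat >> h.py <<'E'
def spout_rot(b,guess=0):
    a=cv2.imread("pics/top0raw.png"); 
    g=lambda x:cv2.Laplacian(cv2.GaussianBlur(cv2.cvtColor(x,6),(0,0),1.2).astype(np.float32),cv2.CV_32F)
    m=np.zeros(a.shape[:2],np.uint8); cv2.fillPoly(m,[np.array([[195,250],[207,240],[250,262],[240,290]])],255)
    W=np.eye(2,3,dtype=np.float32)
    try:
        cc,W=cv2.findTransformECC(g(a),g(b),W,cv2.MOTION_EUCLIDEAN,(3,200,1e-6),m,3)
        return cc,-np.degrees(np.arctan2(W[1,0],W[0,0])),W
    except cv2.error as e: return str(e)[:80]
E
python3 - <<'E'
from h import *
print(spout_rot(cv2.imread("pics/top7raw.png"))); print(spout_rot(cv2.imread("pics/top2.png")))
E
```

```text
(0.9023595468510406, np.float32(1.2269708), array([[ 0.9997707 ,  0.02141304, -5.184182  ],
       [-0.02141304,  0.9997707 ,  3.96961   ]], dtype=float32))
(0.9605861118005, np.float32(0.27672565), array([[ 0.9999883 ,  0.00482976, -1.3323048 ],
       [-0.00482976,  0.9999883 ,  1.0426096 ]], dtype=float32))
```

Request:
{"name": "step_arm", "arguments": {
  "moves": [
    [1, 0.007, -0.005, 0, 0],
    [1, 0.004, -0.002, 0, 0]
  ]
}}

```text
t: 11.9
tool_pos: [0.6083, 0.4192, 0.0277]
tool_rot: [2.931, -0.851, 0.09]
contact_force: [1.0, -0.1, 0.3]
opening: 0.0854
```

Run:
```python
from h import *
st(); p=shot("top"); print(spout_rot(p["raw"]))
```

```text
t 11.9 pos [0.6083 0.4192 0.0277] z [ 0.032 -0.101 -0.994] jaw deg -122.5 q [ 0.54  0.51  1.42 -0.11  1.24  2.71] F [ 1.  -0.1  0.3]
axis: r 0.1559 ang 43.9
(0.972706618430604, np.float32(0.022158887), array([[ 9.9999994e-01,  3.8674555e-04, -9.5377326e-02],
       [-3.8674555e-04,  9.9999994e-01, -9.8111629e-03]], dtype=float32))
```

Run:
```python
from h import *
q=shot("scene"); a=cv2.imread("pics/scene2.png")
f=lambda x:cv2.convertScaleAbs(cv2.resize(x[190:265,235:310],None,fx=5.3,fy=7,interpolation=2),alpha=1.4)
cv2.imwrite("pics/z8.png",np.hstack([f(a),f(q["raw"])]))
```

```text
(no output)
```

View pics/z8.png

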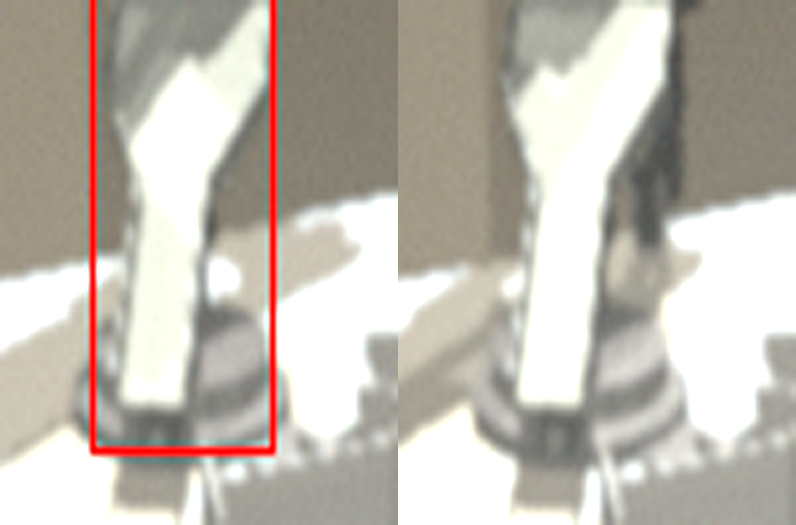

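Request:
{"name": "step_arm", "arguments": {
  "moves": [
    [1, 0.008, 0.008, 0, 0],
    [1, 0.008, 0.008, 0, 0],
    [1, -0.008, 0.007, 0, 0],
    [1, -0.008, 0.007, 0, 0],
    [1, -0.008, 0.007, 0, 0],
    [1, -0.008, 0.007, 0, 0]
  ]
}}

```text
t: 12.75
tool_pos: [0.5884, 0.4691, 0.0274]
tool_rot: [2.933, -0.845, 0.087]
contact_force: [-0.2, 0.4, 0.1]
opening: 0.0853
```

Run:
```python
from h import *
o,M=st(); print(o["wrist_torque"]); p=shot("top"); print(spout_rot(p["raw"])[:2])
```

```text
t 12.75 pos [0.5884 0.4691 0.0274] z [ 0.031 -0.1   -0.995] jaw deg -122.3 q [ 0.61  0.54  1.38 -0.1   1.26  2.78] F [-0.2  0.4  0.1]
axis: r 0.1831 ang 59.7
[0.03037022 0.01406681 0.0416003 ]
(0.9828147261871077, np.float32(-0.020740964))
```

Request:
{"name": "step_arm", "arguments": {
  "moves": [
    [1, 0.012, -0.011, 0, 0],
    [1, 0.012, -0.011, 0, 0],
    [1, 0.012, -0.011, -0.003, 0],
    [1, 0.004, -0.006, -0.003, -5],
    [1, -0.007, -0.008, -0.003, -5],
    [1, -0.007, -0.008, 0, -5],
    [1, -0.007, -0.008, 0, 0],
    [1, 0, 0, 0, 0]
  ]
}}

```text
t: 13.8
tool_pos: [0.614, 0.3966, 0.0172]
tool_rot: [2.783, -1.236, 0.07]
contact_force: [-0.3, -0.8, -1.0]
opening: 0.0855
```

Run:
```python
from h import *
o,M=st(); print(o["wrist_torque"]); p=shot("top"); print(spout_rot(p["raw"])[:2])
```

```text
t 13.8 pos [0.614  0.3966 0.0172] z [ 0.003 -0.106 -0.994] jaw deg -138.0 q [ 0.51  0.52  1.43 -0.1   1.24  2.95] F [-0.3 -0.8 -1. ]
axis: r 0.1458 ang 36.0
[0.06871498 0.0399852  0.01763868]
(0.9756838569851187, np.float32(0.049950697))
```

Request:
{"name": "step_arm", "arguments": {
  "moves": [
    [1, -0.004, 0.004, 0, 1],
    [1, -0.004, 0.004, 0, 1],
    [1, -0.004, 0.004, 0, 1],
    [1, -0.004, 0.004, 0, 1],
    [1, -0.004, 0.003, 0, 1]
  ]
}}

```text
t: 14.48
tool_pos: [0.5982, 0.4147, 0.0183]
tool_rot: [2.842, -1.096, 0.097]
contact_force: [14.6, -9.4, -5.1]
opening: 0.0851
```

Run:
```python
from h import *
o,M=st(); print(o["wrist_torque"]); p=shot("top"); print(spout_rot(p["raw"])[:2])
```

```text
t 14.47 pos [0.5982 0.4147 0.0183] z [ 0.025 -0.11  -0.994] jaw deg -132.4 q [ 0.55  0.5   1.45 -0.11  1.23  2.89] F [14.6 -9.4 -5.1]
axis: r 0.1456 ang 45.4
[-0.95256889 -2.09053517  0.99085891]
(0.9582113319454623, np.float32(0.38321018))
```

Request:
{"name": "step_arm", "arguments": {
  "moves": [
    [1, -0.008, 0.005, -0.001, 0],
    [1, -0.008, 0.005, -0.001, 0],
    [1, -0.008, 0.005, -0.001, 0],
    [1, -0.008, 0.005, -0.001, 0],
    [1, -0.008, 0.005, -0.001, 0]
  ]
}}

```text
t: 15.15
tool_pos: [0.6, 0.4151, 0.0211]
tool_rot: [2.844, -1.061, 0.238]
contact_force: [26.5, -16.0, -7.4]
opening: 0.0853
```

Run:
```python
from h import *
o,M=st(); print(o["wrist_torque"],o["effort"].round(1)); p=shot("top","top9"); print(spout_rot(p["raw"])[:2])
q=shot("scene"); cv2.imwrite("pics/s9.png",cv2.resize(q["raw"][130:270,220:320],None,fx=5,fy=5,interpolation=2)[:600])
```

```text
t 15.15 pos [0.6    0.4151 0.0211] z [ 0.112 -0.145 -0.983] jaw deg -131.1 q [ 0.57  0.48  1.48 -0.2   1.17  2.94] F [ 26.5 -16.   -7.4]
axis: r 0.1471 ang 45.1
[-1.52461747 -3.41799597  1.58215503] [ 18.7 -55.8 -29.3   5.8   3.3   1.2]
(0.9144855374924827, np.float32(0.6463166))
```

View pics/s9.png

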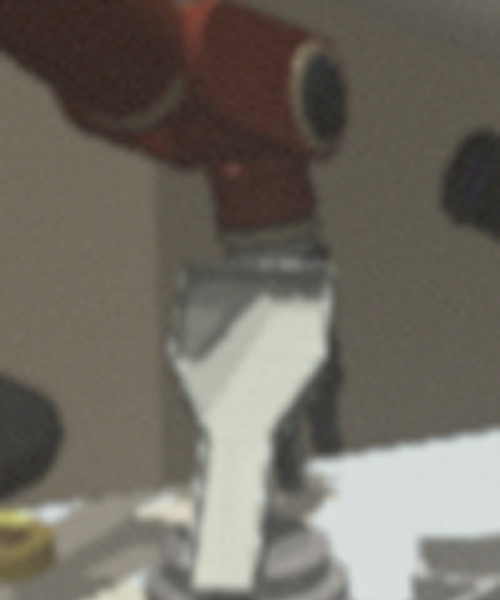

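View pics/top9.png

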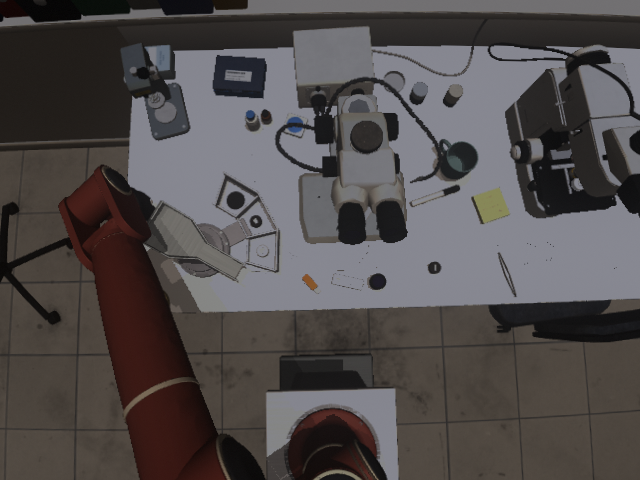

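Request:
{"name": "step_arm", "arguments": {
  "moves": [
    [1, 0.009, -0.006, 0.005, 0],
    [1, 0.006, -0.004, 0.008, 0],
    [1, 0, 0, 0.006, 0],
    [1, 0, 0, 0, 0]
  ]
}}

```text
t: 15.75
tool_pos: [0.6157, 0.4052, 0.0416]
tool_rot: [2.845, -1.059, 0.239]
contact_force: [0.5, 0.2, 0.6]
opening: 0.0855
```

Run:
```python
from h import *
o,M=st()
```

```text
t 15.75 pos [0.6157 0.4052 0.0416] z [ 0.113 -0.144 -0.983] jaw deg -131.0 q [ 0.55  0.47  1.46 -0.2   1.2   2.9 ] F [0.5 0.2 0.6]
axis: r 0.1523 ang 38.2
```

Request:
{"name": "step_arm", "arguments": {
  "moves": [
    [1, -0.005, 0.003, 0, 0],
    [1, -0.005, 0.003, 0, 0],
    [1, -0.005, 0.003, 0, 0],
    [1, -0.005, 0.003, 0, 0],
    [1, -0.005, 0.003, 0, 0]
  ]
}}

```text
t: 16.38
tool_pos: [0.5978, 0.4164, 0.0419]
tool_rot: [2.846, -1.043, 0.276]
contact_force: [18.6, -9.9, -7.8]
opening: 0.0852
```

Run:
```python
from h import *
o,M=st(); p=shot("top"); print(spout_rot(p["raw"])[:2],o["wrist_torque"])
```

```text
t 16.38 pos [0.5978 0.4164 0.0419] z [ 0.136 -0.153 -0.979] jaw deg -130.4 q [ 0.58  0.45  1.49 -0.22  1.19  2.94] F [18.6 -9.9 -7.8]
axis: r 0.1466 ang 46.0
(0.9507792514996689, np.float32(0.5970292)) [-0.96118341 -2.95400177  1.1341816 ]
```

Run:
```python
from h import *
D=[([.5942,.4284,.0269],[2.934,-.852,.024],[18.67,-11.01,-5.41],[-1.154,-2.724,1.19]),
([.5942,.4289,.028],[2.933,-.846,.088],[29.3,-14.7,-11.],[-1.497,-4.468,1.885]),
([.5982,.4147,.0183],[2.842,-1.096,.097],[14.6,-9.4,-5.1],[-.9526,-2.0905,.9909]),
([.6,.4151,.0211],[2.844,-1.061,.238],[26.5,-16.,-7.4],[-1.5246,-3.418,1.582]),
([.5978,.4164,.0419],[2.846,-1.043,.276],[18.6,-9.9,-7.8],[-.9612,-2.954,1.134])]
for Dz in (.16,.20,.24):
  print("D",Dz)
  for p,r,F,T in D:
    M=Rot.from_rotvec(r).as_matrix(); f=M.T@np.array(F);t=M.T@np.array(T)
    u=f/np.linalg.norm(f); r0=np.cross(f,t)/f.dot(f)
    out=[]
    for x in(-.038,-.011):
      c=r0+(x-r0[0])/u[0]*u; w=np.array(p)+M@(c-[0,0,Dz]); d=w[:2]-[.496,.311]
      out+= [c.round(4),w.round(3),"r %.3f ang %.1f"%(np.hypot(*d),np.degrees(np.arctan2(d[1],d[0])))]
    print(*out)
```

```text
D 0.16
[-0.038   0.047   0.1293] [0.537 0.412 0.06 ] r 0.109 ang 67.8 [-0.011   0.0455  0.1371] [0.561 0.398 0.053] r 0.108 ang 53.3
[-0.038   0.0517  0.1324] [0.534 0.408 0.056] r 0.104 ang 68.8 [-0.011   0.0483  0.1438] [0.559 0.396 0.047] r 0.105 ang 53.5
[-0.038   0.0551  0.121 ] [0.532 0.404 0.057] r 0.099 ang 68.7 [-0.011   0.0498  0.1315] [0.556 0.388 0.049] r 0.098 ang 52.3
[-0.038   0.0515  0.1104] [0.532 0.408 0.065] r 0.103 ang 69.5 [-0.011   0.0462  0.1223] [0.557 0.393 0.058] r 0.102 ang 53.2
[-0.038   0.0552  0.1336] [0.53  0.402 0.062] r 0.098 ang 69.6 [-0.011   0.0483  0.1505] [0.557 0.388 0.05 ] r 0.098 ang 51.6
D 0.2
[-0.038   0.047   0.1293] [0.538 0.415 0.1  ] r 0.112 ang 68.3 [-0.011   0.0455  0.1371] [0.561 0.401 0.093] r 0.111 ang 54.3
[-0.038   0.0517  0.1324] [0.532 0.412 0.096] r 0.107 ang 70.2 [-0.011   0.0483  0.1438] [0.557 0.4   0.086] r 0.108 ang 55.3
[-0.038   0.0551  0.121 ] [0.531 0.408 0.097] r 0.103 ang 70.2 [-0.011   0.0498  0.1315] [0.555 0.393 0.089] r 0.101 ang 54.3
[-0.038   0.0515  0.1104] [0.528 0.414 0.104] r 0.107 ang 72.8 [-0.011   0.0462  0.1223] [0.553 0.399 0.097] r 0.104 ang 57.1
[-0.038   0.0552  0.1336] [0.525 0.409 0.101] r 0.102 ang 73.7 [-0.011   0.0483  0.1505] [0.552 0.394 0.09 ] r 0.100 ang 56.3
D 0.24
[-0.038   0.047   0.1293] [0.538 0.419 0.139] r 0.116 ang 68.7 [-0.011   0.0455  0.1371] [0.561 0.405 0.133] r 0.115 ang 55.1
[-0.038   0.0517  0.1324] [0.531 0.416 0.136] r 0.111 ang 71.5 [-0.011   0.0483  0.1438] [0.556 0.404 0.126] r 0.110 ang 57.0
[-0.038   0.0551  0.121 ] [0.53  0.413 0.137] r 0.107 ang 71.5 [-0.011   0.0498  0.1315] [0.554 0.397 0.128] r 0.104 ang 56.2
[-0.038   0.0515  0.1104] [0.523 0.419 0.144] r 0.112 ang 75.9 [-0.011   0.0462  0.1223] [0.548 0.404 0.137] r 0.107 ang 60.8
[-0.038   0.0552  0.1336] [0.519 0.415 0.14 ] r 0.106 ang 77.4 [-0.011   0.0483  0.1505] [0.546 0.4   0.129] r 0.102 ang 60.7
```

Run:
```python
from h import *
a=cv2.imread("pics/top9.png")
cv2.imwrite("pics/z9.png",cv2.convertScaleAbs(cv2.resize(a[225:300,190:290],None,fx=8,fy=8,interpolation=2),alpha=1.5))
s=cv2.imread("pics/scene2.png")
cv2.imwrite("pics/z10.png",cv2.convertScaleAbs(cv2.resize(s[225:285,240:340],None,fx=8,fy=8,interpolation=2),alpha=1.2))
```

```text
(no output)
```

View pics/z9.png

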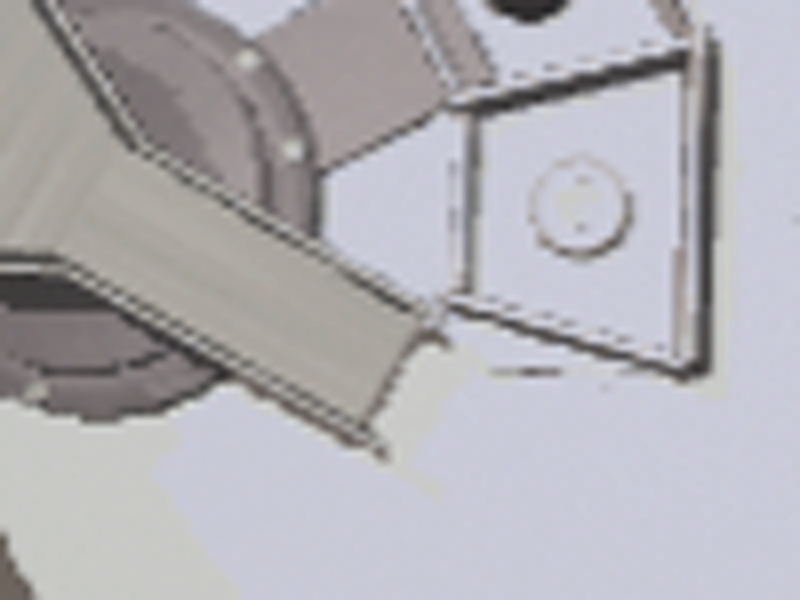

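View pics/z10.png

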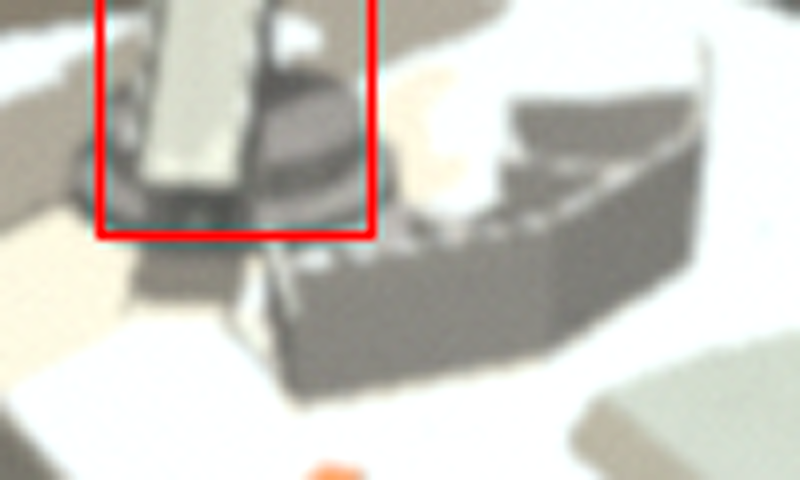

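Request:
{"name": "step_arm", "arguments": {
  "moves": [
    [1, 0.008, -0.006, 0, 0],
    [1, 0.015, 0.0145, -0.006, 0],
    [1, 0.015, 0.0145, -0.006, 0],
    [1, -0.018, 0.012, 0, 4],
    [1, -0.018, 0.012, 0, 4],
    [1, -0.018, 0.012, 0, 4],
    [1, -0.018, 0.012, 0, 4],
    [1, -0.018, 0.012, 0, 4],
    [1, -0.004, -0.014, 0, 4],
    [1, -0.004, -0.014, 0, 0],
    [1, -0.004, -0.014, 0, 0],
    [1, 0, 0, 0, 0]
  ]
}}

```text
t: 17.92
tool_pos: [0.5272, 0.4585, 0.0265]
tool_rot: [3.04, -0.417, 0.295]
contact_force: [-0.3, -0.4, 0.2]
opening: 0.0853
```

Run:
```python
from h import *
o,M=st(); p=shot("top"); print(spout_rot(p["raw"])[:2],o["wrist_torque"])
```

```text
t 17.93 pos [0.5272 0.4585 0.0265] z [ 0.181 -0.084 -0.98 ] jaw deg -105.8 q [ 0.68  0.37  1.62 -0.21  1.07  2.62] F [-0.3 -0.4  0.2]
axis: r 0.1507 ang 78.0
(0.9820138124071308, np.float32(0.037009228)) [ 0.02099098  0.04996815 -0.00978599]
```

Request:
{"name": "step_arm", "arguments": {
  "moves": [
    [1, 0.005, -0.002, 0, 0],
    [1, 0.005, -0.002, 0, 0],
    [1, 0.005, -0.002, 0, 0],
    [1, 0.005, -0.002, 0, 0],
    [1, 0.004, -0.002, 0, 0]
  ]
}}

```text
t: 18.6
tool_pos: [0.5545, 0.4493, 0.0273]
tool_rot: [3.041, -0.418, 0.298]
contact_force: [0.0, -0.5, -0.1]
opening: 0.0855
```

Run:
```python
from h import *
o,M=st(); p=shot("top"); print(spout_rot(p["raw"])[:2],o["wrist_torque"])
```

```text
t 18.6 pos [0.5545 0.4493 0.0273] z [ 0.183 -0.083 -0.98 ] jaw deg -105.8 q [ 0.65  0.4   1.58 -0.2   1.07  2.58] F [ 0.  -0.5 -0.1]
axis: r 0.1501 ang 67.1
(0.9827944197378022, np.float32(0.068858005)) [0.01684949 0.09691385 0.06065207]
```

Request:
{"name": "step_arm", "arguments": {
  "moves": [
    [1, 0.004, -0.002, 0, 0],
    [1, 0.003, -0.002, 0, 0],
    [1, 0.003, -0.002, 0, 0]
  ]
}}

```text
t: 19.02
tool_pos: [0.5572, 0.4478, 0.0273]
tool_rot: [3.047, -0.429, 0.272]
contact_force: [-12.0, 5.5, 6.3]
opening: 0.0851
```

Run:
```python
from h import *
o,M=st(); p=shot("top"); print(spout_rot(p["raw"])[:2],o["wrist_torque"])
```

```text
t 19.02 pos [0.5572 0.4478 0.0273] z [ 0.166 -0.076 -0.983] jaw deg -106.2 q [ 0.64  0.4   1.57 -0.18  1.08  2.56] F [-12.    5.5   6.3]
axis: r 0.1498 ang 65.9
(0.9511841648519161, np.float32(-0.443918)) [ 0.55497885  1.73545926 -0.55661591]
```

Request:
{"name": "step_arm", "arguments": {
  "moves": [
    [1, 0.009, -0.004, 0, 0],
    [1, 0.009, -0.004, 0, 0],
    [1, 0.009, -0.004, 0, 0],
    [1, 0.009, -0.004, 0, 0]
  ]
}}

```text
t: 19.58
tool_pos: [0.5586, 0.447, 0.0275]
tool_rot: [3.056, -0.458, 0.157]
contact_force: [-30.6, 9.2, 14.8]
opening: 0.0856
```

Run:
```python
from h import *
o,M=st(); p=shot("top"); print(spout_rot(p["raw"])[:2],o["wrist_torque"])
```

```text
t 19.57 pos [0.5586 0.447  0.0275] z [ 0.093 -0.062 -0.994] jaw deg -107.1 q [ 0.61  0.42  1.54 -0.12  1.14  2.53] F [-30.6   9.2  14.8]
axis: r 0.1497 ang 65.3
(0.9269117244246595, np.float32(-0.5187876)) [ 0.50897899  4.46681295 -1.6816758 ]
```

Request:
{"name": "step_arm", "arguments": {
  "moves": [
    [1, 0.007, -0.004, -0.001, 0],
    [1, 0.007, -0.004, -0.001, 0],
    [1, 0.007, -0.004, -0.001, 0],
    [1, 0.007, -0.004, -0.001, 0],
    [1, 0.007, -0.004, -0.001, 0],
    [1, 0.007, -0.004, -0.001, 0],
    [1, 0.007, -0.004, -0.001, 0],
    [1, 0.007, -0.004, -0.001, 0]
  ]
}}

```text
t: 20.62
tool_pos: [0.5558, 0.448, 0.0285]
tool_rot: [3.071, -0.49, -0.037]
contact_force: [-23.6, 8.4, 13.1]
opening: 0.0852
```

Run:
```python
from h import *
o,M=st(); p=shot("top"); print(spout_rot(p["raw"])[:2],o["wrist_torque"])
```

```text
t 20.62 pos [0.5558 0.448  0.0285] z [-0.028 -0.028 -0.999] jaw deg -108.1 q [ 0.58  0.46  1.49 -0.01  1.23  2.47] F [-23.6   8.4  13.1]
axis: r 0.1495 ang 66.4
(0.9303096826865984, np.float32(-0.5116556)) [ 0.61814216  3.47582947 -1.29079367]
```

Request:
{"name": "step_arm", "arguments": {
  "moves": [
    [1, 0.008, -0.005, -0.001, 0],
    [1, 0.008, -0.005, -0.001, 0],
    [1, 0.008, -0.005, -0.001, 0],
    [1, 0.008, -0.005, -0.001, 0],
    [1, 0.008, -0.005, -0.001, 0],
    [1, 0.008, -0.005, -0.001, 0],
    [1, 0.008, -0.005, -0.001, 0],
    [1, 0.008, -0.005, -0.001, 0],
    [1, 0.008, -0.005, -0.001, 0]
  ]
}}

```text
t: 21.8
tool_pos: [0.5517, 0.4492, 0.0308]
tool_rot: [3.081, -0.509, -0.3]
contact_force: [-24.9, 11.4, 11.5]
opening: 0.0852
```

Run:
```python
from h import *
o,M=st(); p=shot("top","top11"); print(spout_rot(p["raw"])[:2],o["wrist_torque"])
q=shot("scene"); cv2.imwrite("pics/s11.png",cv2.resize(q["raw"][130:270,220:320],None,fx=5,fy=5,interpolation=2)[:600])
```

```text
t 21.8 pos [0.5517 0.4492 0.0308] z [-0.189  0.026 -0.982] jaw deg -108.6 q [0.53 0.51 1.42 0.12 1.36 2.4 ] F [-24.9  11.4  11.5]
axis: r 0.1490 ang 68.0
(0.9196679581471451, np.float32(-0.76656985)) [ 1.04652947  3.73581422 -1.5144897 ]
```

View pics/s11.png

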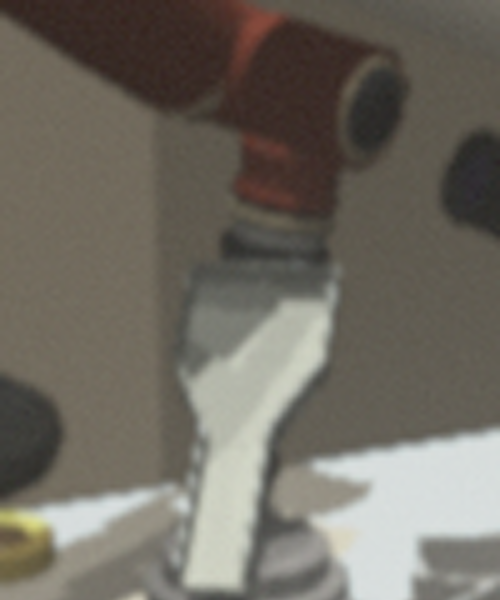

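Request:
{"name": "step_arm", "arguments": {
  "moves": [
    [1, 0.007, -0.006, -0.001, 0],
    [1, 0.007, -0.006, -0.001, 0],
    [1, 0.007, -0.006, -0.001, 0],
    [1, 0.007, -0.006, -0.001, 0],
    [1, 0.007, -0.006, -0.001, 0],
    [1, 0.007, -0.006, -0.001, 0],
    [1, 0.007, -0.006, -0.001, 0],
    [1, 0.007, -0.006, -0.001, 0],
    [1, 0.007, -0.006, -0.001, 0],
    [1, 0.007, -0.006, -0.001, 0]
  ]
}}

```text
t: 23.15
tool_pos: [0.5467, 0.4517, 0.036]
tool_rot: [-2.997, 0.485, 0.551]
contact_force: [-21.2, 15.2, 7.8]
opening: 0.0854
```

Run:
```python
from h import *
o,M=st(); print(o["wrist_torque"])
```

```text
t 23.15 pos [0.5467 0.4517 0.036 ] z [-0.338  0.11  -0.935] jaw deg -108.4 q [0.48 0.56 1.37 0.26 1.48 2.32] F [-21.2  15.2   7.8]
axis: r 0.1496 ang 70.2
[ 1.77797369  3.00697661 -1.4836759 ]
```

Request:
{"name": "step_arm", "arguments": {
  "moves": [
    [1, -0.009, 0.005, 0, 0],
    [1, 0.006, 0.015, 0.005, 8],
    [1, 0.006, 0.015, 0.005, 8],
    [1, 0.006, 0.015, 0.005, 8],
    [1, 0.01, -0.006, 0, 8],
    [1, 0.01, -0.006, 0, 8],
    [1, 0.01, -0.006, 0, 8],
    [1, 0.01, -0.006, 0, 8],
    [1, 0, 0, 0, 10],
    [1, 0, 0, 0, 10],
    [1, 0, 0, 0, 0]
  ]
}}

```text
t: 24.52
tool_pos: [0.5967, 0.4776, 0.0486]
tool_rot: [2.525, 1.461, -0.459]
contact_force: [-0.3, -0.7, 1.0]
opening: 0.0853
```

Run:
```python
from h import *
o,M=st(); p=shot("top","top12"); print(spout_rot(p["raw"])[:2],o["wrist_torque"])
q=shot("scene"); cv2.imwrite("pics/s12.png",cv2.resize(q["raw"][100:270,200:340],None,fx=4,fy=3.5,interpolation=2)[:600])
```

```text
t 24.52 pos [0.5967 0.4776 0.0486] z [-0.171 -0.312 -0.934] jaw deg -29.8 q [ 0.63  0.74  1.08 -0.15  1.65  1.17] F [-0.3 -0.7  1. ]
axis: r 0.1946 ang 58.8
(0.9953102699070436, np.float32(-0.07903819)) [ 0.14945286 -0.14327137 -0.00015306]
```

View pics/s12.png

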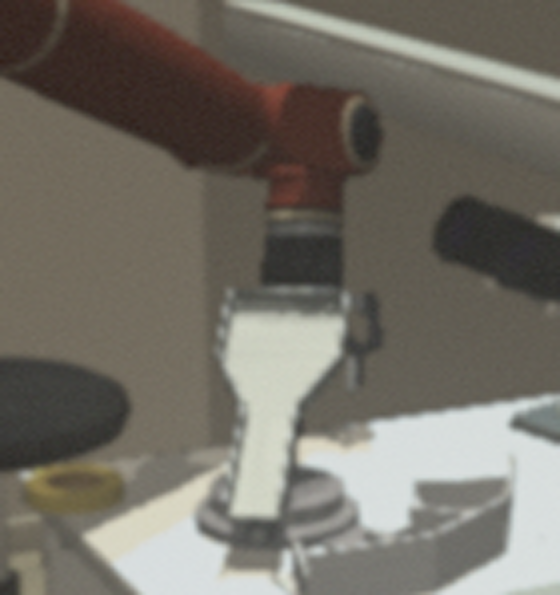

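Request:
{"name": "step_arm", "arguments": {
  "moves": [
    [1, 0.009, -0.005, -0.006, -2],
    [1, 0, 0, -0.006, 0],
    [1, -0.008, -0.013, 0, 0],
    [1, -0.008, -0.013, 0, 0],
    [1, -0.008, -0.013, 0, 0],
    [1, -0.008, -0.013, 0, 0],
    [1, 0, 0, 0, 0]
  ]
}}

```text
t: 25.5
tool_pos: [0.5763, 0.4145, 0.0321]
tool_rot: [2.567, 1.399, -0.47]
contact_force: [0.2, 0.2, -0.2]
opening: 0.0853
```

Run:
```python
from h import *
o,M=st()
```

```text
t 25.5 pos [0.5763 0.4145 0.0321] z [-0.188 -0.304 -0.934] jaw deg -32.8 q [ 0.58  0.64  1.26 -0.15  1.58  1.18] F [ 0.2  0.2 -0.2]
axis: r 0.1310 ang 52.2
```

Request:
{"name": "step_arm", "arguments": {
  "moves": [
    [1, -0.006, -0.007, 0.001, 0],
    [1, -0.006, -0.007, 0.001, 0],
    [1, -0.006, -0.007, 0.001, 0],
    [1, 0, 0, 0, 0]
  ]
}}

```text
t: 26.0
tool_pos: [0.5578, 0.3927, 0.035]
tool_rot: [2.568, 1.398, -0.47]
contact_force: [-0.7, -0.0, 1.4]
opening: 0.0854
```

Run:
```python
from h import *
o,M=st()
p=shot("top","top13"); print(spout_rot(p["raw"])[:2])
q=shot("scene"); cv2.imwrite("pics/s13.png",cv2.resize(q["raw"][100:270,200:340],None,fx=4,fy=3.5,interpolation=2)[:600])
```

```text
t 26.0 pos [0.5578 0.3927 0.035 ] z [-0.188 -0.304 -0.934] jaw deg -32.8 q [ 0.57  0.57  1.35 -0.16  1.55  1.17] F [-0.7 -0.   1.4]
axis: r 0.1024 ang 52.9
(0.9956678523498945, np.float32(-0.034363765))
```

View pics/s13.png

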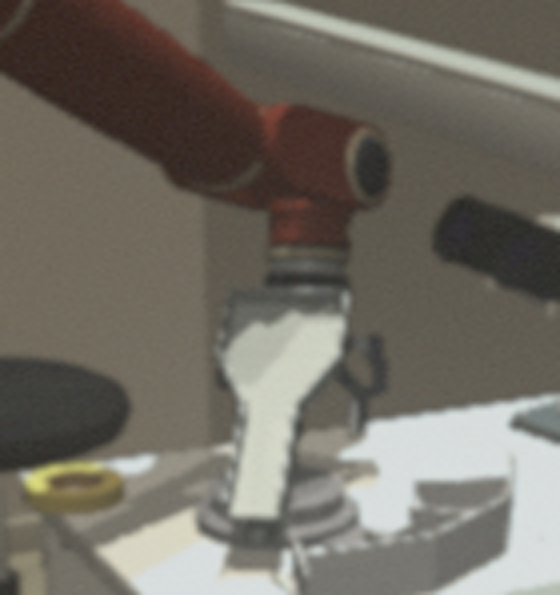

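No contact yet, handle should be between the fingers. Close on it.

Request:
{"name": "step_arm", "arguments": {
  "moves": [
    [0.4, 0, 0, 0, 0],
    [0.3, 0, 0, 0, 0],
    [0, 0, 0, 0, 0],
    [0, 0, 0, 0, 0],
    [0, 0, 0, 0, 0]
  ],
  "newtons": 25
}}

```text
t: 26.72
tool_pos: [0.5548, 0.3963, 0.0353]
tool_rot: [2.573, 1.403, -0.477]
contact_force: [0.3, -1.2, 0.3]
opening: 0.0127
```

Run:
```python
from h import *
o,M=st(); print(o["opening"],o["wrist_torque"])
```

```text
t 26.73 pos [0.5548 0.3963 0.0353] z [-0.196 -0.299 -0.934] jaw deg -32.8 q [ 0.57  0.58  1.35 -0.15  1.56  1.17] F [ 0.3 -1.2  0.3]
axis: r 0.1036 ang 55.4
0.012706397570762144 [-0.08330848 -0.2265229   0.27274086]
```

Request:
{"name": "step_arm", "arguments": {
  "moves": [
    [0, -0.0078, 0.0045, 0, 5],
    [0, -0.0082, 0.0038, 0, 5],
    [0, -0.0085, 0.0031, 0, 5]
  ]
}}

```text
t: 27.1
tool_pos: [0.5444, 0.4028, 0.0356]
tool_rot: [2.334, 1.697, -0.394]
contact_force: [-3.3, 11.3, 0.4]
opening: 0.0125
```

Run:
```python
from h import *
o,M=st(); print(o["opening"],o["wrist_torque"]); p=shot("top","top14"); print(spout_rot(p["raw"])[:2])
```

```text
t 27.1 pos [0.5444 0.4028 0.0356] z [-0.082 -0.337 -0.938] jaw deg -17.7 q [ 0.62  0.53  1.41 -0.23  1.48  0.99] F [-3.3 11.3  0.4]
axis: r 0.1038 ang 62.2
0.01254605454136787 [ 1.69413698  0.95480069 -1.1170557 ]
Op
```

Run:
```python
from h import *
b=cv2.imread("pics/top14.png")
cv2.imwrite("pics/t14.png",cv2.resize(b[150:300,110:310],None,fx=4,fy=4,interpolation=2)[:600])
```

```text
(no output)
```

View pics/t14.png

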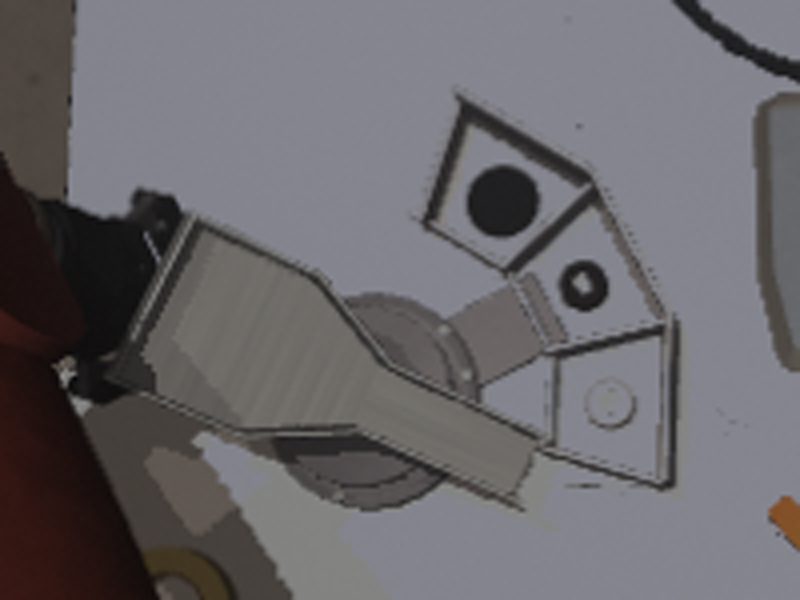

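Request:
{"name": "step_arm", "arguments": {
  "moves": [
    [0, -0.0083, 0.0036, 0, 0],
    [0, -0.0086, 0.003, 0, 0]
  ]
}}

```text
t: 27.4
tool_pos: [0.5268, 0.4103, 0.0355]
tool_rot: [2.328, 1.702, -0.39]
contact_force: [11.5, 0.8, -2.8]
opening: 0.0123
```

```bash
cat >> h.py <<'E'
def st2():
    o,M=st(); d=o["tool_pos"][:2]-[.499,.309]; print("opening %.4f axis2 r %.4f ang %.1f T"%(o["opening"],np.hypot(*d),np.degrees(np.arctan2(d[1],d[0]))),o["wrist_torque"].round(2))
E
python3 -c "
from h import *
st2()"
```

```text
t 27.4 pos [0.5268 0.4103 0.0355] z [-0.078 -0.338 -0.938] jaw deg -17.4 q [ 0.64  0.51  1.43 -0.23  1.47  1.01] F [11.5  0.8 -2.8]
axis: r 0.1040 ang 72.7
opening 0.0123 axis2 r 0.1051 ang 74.6 T [ 0.14 -1.26  1.1 ]
```

Request:
{"name": "step_arm", "arguments": {
  "moves": [
    [0, -0.0089, 0.002, 0, 5],
    [0, -0.0091, 0.0013, 0, 5],
    [0, -0.0091, 0.0005, 0, 5],
    [0, -0.0092, -0.0003, 0, 5]
  ]
}}

```text
t: 27.9
tool_pos: [0.4943, 0.4133, 0.0354]
tool_rot: [1.957, 2.065, -0.307]
contact_force: [0.7, 0.6, -1.2]
opening: 0.0122
```

```bash
python3 -c "
from h import *
st2()
p=shot('top','top15'); b=p['raw']
cv2.imwrite('pics/t15.png',cv2.resize(b[150:300,110:310],None,fx=4,fy=4,interpolation=2)[:600])
"
```

```text
t 27.9 pos [0.4943 0.4133 0.0354] z [ 0.056 -0.341 -0.938] jaw deg 3.5 q [ 0.71  0.42  1.56 -0.31  1.36  0.75] F [ 0.7  0.6 -1.2]
axis: r 0.1023 ang 90.9
opening 0.0122 axis2 r 0.1044 ang 92.6 T [0.35 0.32 0.04]
```

View pics/t15.png

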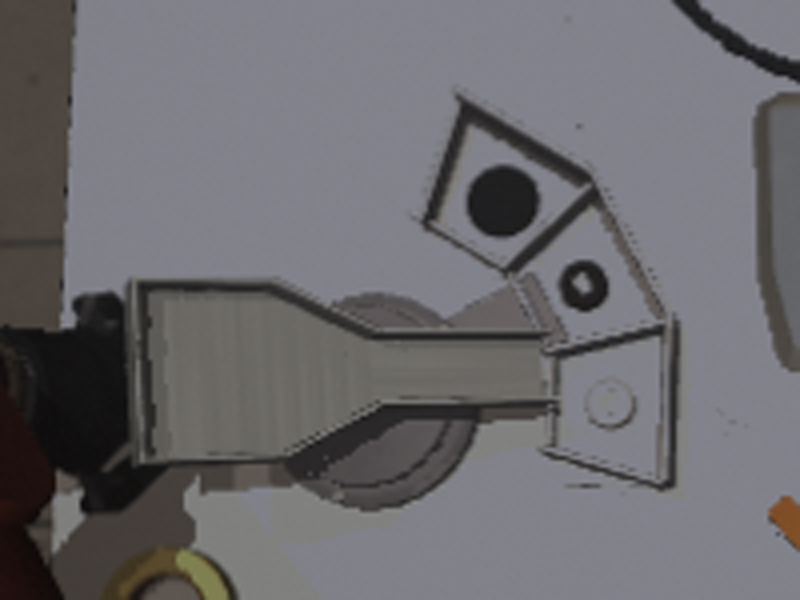

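Request:
{"name": "step_arm", "arguments": {
  "moves": [
    [0, -0.0091, -0.0008, 0, 5],
    [0, -0.009, -0.0016, 0, 5],
    [0, -0.0088, -0.0024, 0, 5],
    [0, -0.0085, -0.0031, 0, 5],
    [0, -0.0082, -0.0039, 0, 5],
    [0, -0.0079, -0.0046, 0, 5]
  ]
}}

```text
t: 28.7
tool_pos: [0.4436, 0.3949, 0.0355]
tool_rot: [1.316, 2.473, -0.186]
contact_force: [1.6, 0.0, -0.6]
opening: 0.0127
```

```bash
python3 -c "
from h import *
st2()
p=shot('top','top16'); b=p['raw']
cv2.imwrite('pics/t16.png',cv2.resize(b[150:300,110:310],None,fx=4,fy=4,interpolation=2)[:600])
"
```

```text
t 28.7 pos [0.4436 0.3949 0.0355] z [ 0.228 -0.267 -0.936] jaw deg 34.4 q [ 0.77  0.23  1.81 -0.39  1.16  0.34] F [ 1.6  0.  -0.6]
axis: r 0.0989 ang 122.0
opening 0.0127 axis2 r 0.1022 ang 122.8 T [-0.14  0.36  0.19]
```

View pics/t16.png

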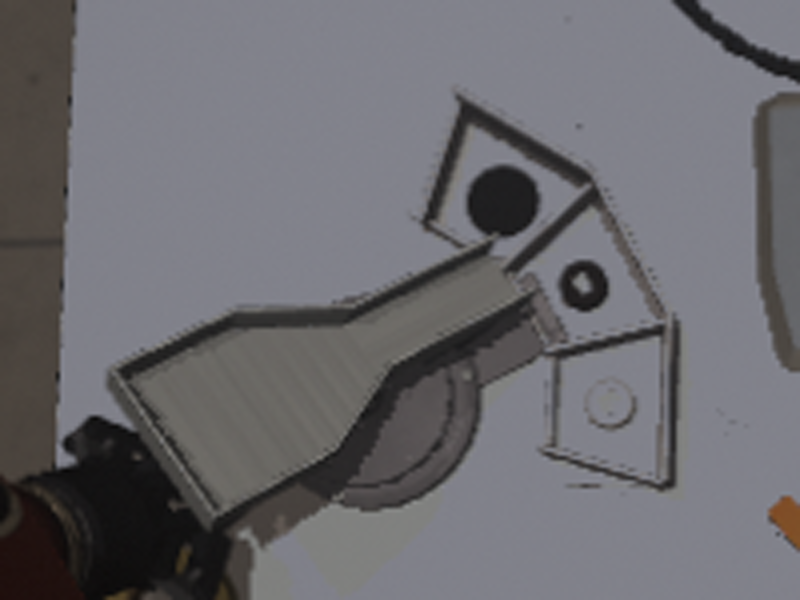

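Request:
{"name": "step_arm", "arguments": {
  "moves": [
    [0, -0.0074, -0.0052, 0, 4.6],
    [0, -0.0069, -0.0058, 0, 4.6],
    [0, -0.0063, -0.0064, 0, 4.6],
    [0, -0.0057, -0.0069, 0, 4.6]
  ]
}}

```text
t: 29.25
tool_pos: [0.4189, 0.3695, 0.0355]
tool_rot: [0.886, 2.639, -0.105]
contact_force: [1.1, -0.9, -1.2]
opening: 0.0124
```

```bash
python3 -c "
from h import *
from scipy.optimize import least_squares
st2()
o=ctrl.get_obs()['tool_pos']
P=np.array([(.5548,.3963),(.5268,.4103),(.4943,.4133),(.4436,.3949),o[:2]])
print(least_squares(lambda s:np.hypot(*(P-s[:2]).T)-s[2],[.5,.31,.1]).x)
"
```

```text
t 29.25 pos [0.4189 0.3695 0.0355] z [ 0.307 -0.18  -0.935] jaw deg 53.3 q [ 0.76  0.08  1.97 -0.41  1.03  0.04] F [ 1.1 -0.9 -1.2]
axis: r 0.0967 ang 142.8
opening 0.0124 axis2 r 0.1003 ang 142.9 T [-0.22  0.23  0.41]
[0.50016592 0.3170893  0.09648378]
```

Request:
{"name": "step_arm", "arguments": {
  "moves": [
    [0, -0.0044, -0.0062, 0, 4.3],
    [0, 0, 0, 0, 0]
  ]
}}

```text
t: 29.5
tool_pos: [0.4155, 0.364, 0.0355]
tool_rot: [0.785, 2.667, -0.08]
contact_force: [1.5, 4.8, -3.9]
opening: 0.0128
```

```bash
python3 -c "
from h import *
st2()
p=shot('top','top17'); b=p['raw']
cv2.imwrite('pics/t17.png',cv2.resize(b[150:300,110:310],None,fx=4,fy=4,interpolation=2)[:600])
"
```

```text
t 29.5 pos [0.4155 0.364  0.0355] z [ 0.322 -0.153 -0.934] jaw deg 57.7 q [ 0.75  0.05  2.01 -0.41  0.99 -0.04] F [ 1.5  4.8 -3.9]
axis: r 0.0964 ang 146.6
opening 0.0128 axis2 r 0.1000 ang 146.6 T [0.29 0.5  0.43]
```

View pics/t17.png

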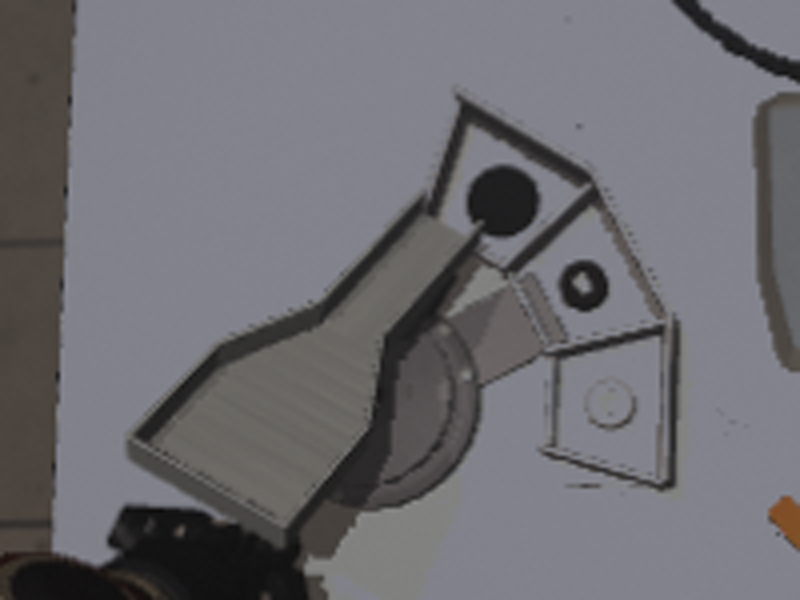

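Request:
{"name": "step_arm", "arguments": {
  "moves": [
    [0.35, 0, 0, 0, 0],
    [0.35, 0, 0, 0, 0],
    [0.35, -0.006, 0.004, 0.006, 0],
    [0.35, -0.012, 0.008, 0.01, 0],
    [0.35, -0.012, 0.008, 0.012, 0],
    [0.35, -0.012, 0.008, 0.012, 0],
    [0.35, -0.012, 0.008, 0.012, 0],
    [0.35, -0.012, 0.006, 0.03, 0],
    [0.35, -0.012, 0.006, 0.04, 0],
    [0.35, -0.012, 0.006, 0.04, 0],
    [0.35, -0.01, 0, 0.04, 0]
  ]
}}

```text
t: 30.92
tool_pos: [0.3064, 0.4213, 0.2459]
tool_rot: [0.79, 2.668, -0.087]
contact_force: [0.5, 0.7, -0.4]
opening: 0.0302
```

Run:
```python
from h import *
st2()
p=shot('top','top18'); b=p['raw']
cv2.imwrite("pics/top18raw.png",b)
cv2.imwrite('pics/t18.png',cv2.resize(b[150:300,110:310],None,fx=4,fy=4,interpolation=2)[:600])
c=lambda u,v:np.array([u/4+110-.4,v/4+150-.4])
```

```text
t 30.93 pos [0.3064 0.4213 0.2459] z [ 0.318 -0.157 -0.935] jaw deg 57.5 q [ 0.99 -0.22  1.87 -0.36  1.45  0.03] F [ 0.5  0.7 -0.4]
axis: r 0.2194 ang 149.8
opening 0.0302 axis2 r 0.2230 ang 149.8 T [ 0.05  0.15 -0.04]
```

View pics/t18.png

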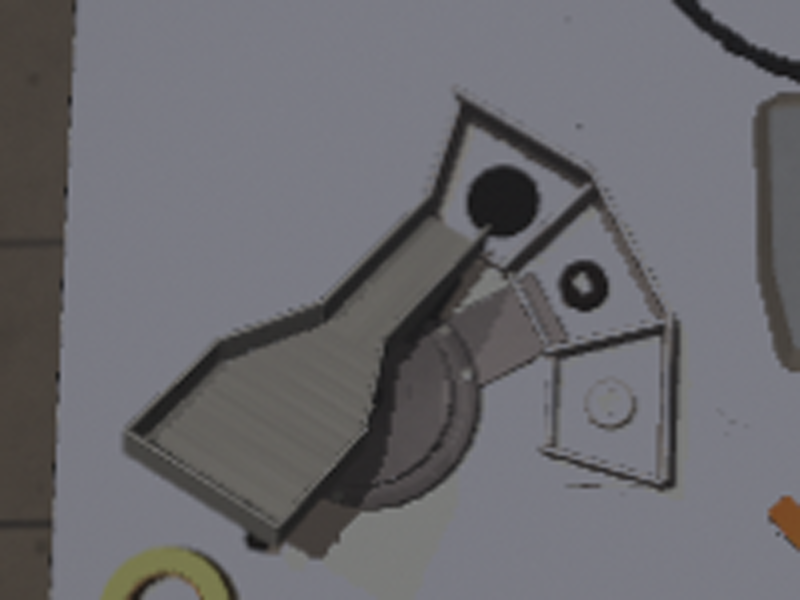

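Run:
```python
from h import *
from scipy.optimize import least_squares
p=shot("top"); c=lambda u,v:np.array([u/4+110-.4,v/4+150-.4])
ang=lambda v:np.degrees(np.arctan2(v[1],v[0]))
for zh in(.19,.205):
  a,b=atz(p,c(210,203),zh)[:2],atz(p,c(112,355),zh)[:2]; a2,b2=atz(p,c(127,432),zh)[:2],atz(p,c(278,543),zh)[:2]
  # order: initial a = cw? 
  print("back edge",ang(b-a),ang(a2-b2),ang(b2-a2),np.linalg.norm(a-b),np.linalg.norm(a2-b2),(a+b)/2,(a2+b2)/2)
# full model fit: axis x,y, ang1, ang2, with corners from spec
def model(ax,ay,th,dz):
    e=np.array([np.cos(th),np.sin(th)]);f=np.array([-e[1],e[0]]);A=np.array([ax,ay])
    P=[(-.0905,.049,.207+dz),(-.0905,-.049,.207+dz),(.116,.020,.072+dz),(.116,-.020,.072+dz)]
    return [np.r_[A+x*e+w*f,z] for x,w,z in P]
o1=[c(112,355),c(210,203),None,None] # placeholder
obs1=dict(zip([1,0,2,3],[c(210,203),c(112,355),c(537,465),c(505,533)]))
def run():
  # th1 approx -122deg: left (f) of spout dir
  import itertools
  best=None
  S1=[c(210,203),c(112,355),c(537,465),c(505,533)]; S2=[c(127,432),c(278,543),c(437,207),c(490,225)]
  for sw1 in(0,1):
   def f(s):
    m1=proj(p,model(s[0],s[1],s[2],s[4])); m2=proj(p,model(s[0],s[1],s[3],s[4]))
    i1=[1,0,2,3]; i2=[1,0,2,3]
    # assign nearest within pairs
    r=[]
    for m,S in((m1,S1),(m2,S2)):
      for q in((0,1),(2,3)):
        A=np.r_[m[q[0]]-S[q[0]],m[q[1]]-S[q[1]]];B=np.r_[m[q[1]]-S[q[0]],m[q[0]]-S[q[1]]]
        r.append(A if A@A<B@B else B)
    return np.concatenate(r)
   R=least_squares(f,[.499,.309,np.radians(-122),np.radians(-32),0]); break
  print(R.x, np.degrees(R.x[2:4]), np.round(R.fun,1))
run()
```

```text
back edge 148.23590186338205 53.74664254599794 -126.25335745400207 0.09713695061302227 0.10296359719201664 [0.54526484 0.38467569] [0.43158749 0.35906325]
back edge 148.23590186338205 53.746642545997965 -126.25335745400204 0.09565317789697268 0.10139082210184057 [0.54223186 0.37918165] [0.43029094 0.35396043]
[ 0.50125665  0.3077604  -2.14539012 -0.57435031 -0.01186998] [-122.92179943  -32.90784879] [ 0.2 -2.8 -0.9 -2.8  0.4 -1.4 -0.7 -4.2  0.1  4.4  0.1  1.   0.2  1.
  0.6  4.8]
```

Request:
{"name": "step_arm", "arguments": {
  "moves": [
    [0.6, 0.0107, -0.037, 0.014, -6],
    [0.6, 0.0107, -0.037, 0.014, -6],
    [0.6, 0.0107, -0.037, 0.014, -6],
    [0.6, 0.0107, -0.037, 0.014, -6],
    [0.6, 0.0107, -0.037, 0.014, -6],
    [0.6, 0.0107, -0.037, 0.014, -6],
    [0.6, 0.004, -0.04, 0, -5],
    [0.6, 0.004, -0.04, 0, -5],
    [0.6, 0.004, -0.04, 0, -5]
  ]
}}

```text
t: 32.15
tool_pos: [0.3795, 0.0752, 0.3378]
tool_rot: [1.912, 2.081, -0.292]
contact_force: [0.6, -0.0, -0.2]
opening: 0.051
```

Run:
```python
from h import *
st2(); shot("scene","scene19"); p=shot("top","top19",["new_mount"])
```

```text
t 32.15 pos [0.3795 0.0752 0.3378] z [ 0.082 -0.346 -0.935] jaw deg 5.4 q [ 0.26 -0.57  1.98 -0.37  1.73  0.12] F [ 0.6 -0.  -0.2]
axis: r 0.2630 ang -116.3
opening 0.0510 axis2 r 0.2626 ang -117.1 T [0.16 0.05 0.01]
top new_mount [429.1, 263.7, 444.5, 272.6] 0.67
```

View pics/scene19.png

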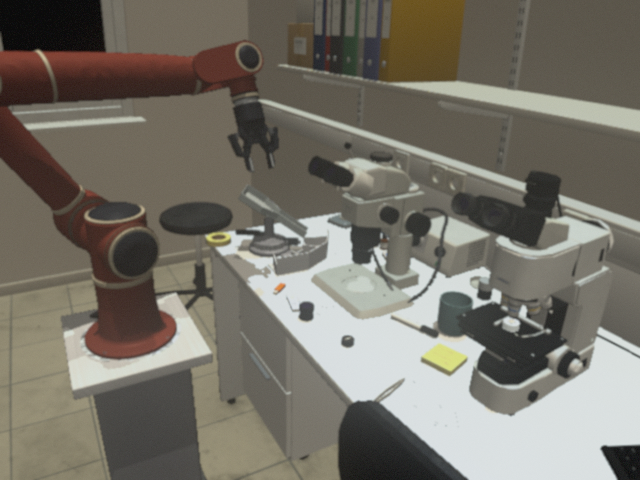

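View pics/top19.png

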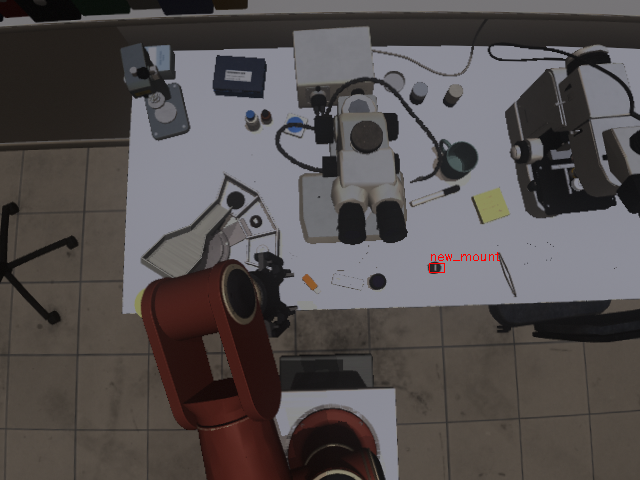

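Request:
{"name": "step_arm", "arguments": {
  "moves": [
    [0.9, 0.0035, -0.041, 0, -2],
    [0.9, 0.0035, -0.041, 0, 0],
    [0.9, 0.0035, -0.041, 0, 0],
    [0.9, 0.0035, -0.041, 0, 0],
    [0.9, 0.0035, -0.041, 0, 0],
    [0.9, 0.0035, -0.041, 0, 0],
    [0.9, 0.0075, -0.02, -0.03, 7],
    [0.9, 0.0075, -0.02, -0.035, 7],
    [0.9, 0.0075, -0.02, -0.035, 7],
    [0.9, 0.0075, -0.02, -0.035, 7],
    [0.9, 0.0075, -0.02, -0.035, 7],
    [0.9, 0, 0, 0, 0]
  ]
}}

```text
t: 33.8
tool_pos: [0.4429, -0.2645, 0.1612]
tool_rot: [1.168, 2.539, -0.131]
contact_force: [0.5, 0.6, 0.1]
opening: 0.077
```

Run:
```python
from h import *
st2(); q=shot("scene","scene20"); p=shot("top","top20",["new_mount"])
cv2.imwrite('pics/t20.png',cv2.resize(p["raw"][190:310,340:500],None,fx=4,fy=4,interpolation=2)[:600])
cv2.imwrite('pics/s20.png',cv2.resize(q["raw"][240:400,260:420],None,fx=3.7,fy=3.7,interpolation=2)[:600])
```

```text
t 33.8 pos [ 0.4429 -0.2645  0.1612] z [ 0.268 -0.223 -0.937] jaw deg 41.2 q [-0.68 -0.41  2.16 -0.01  1.03 -1.39] F [0.5 0.6 0.1]
axis: r 0.5780 ang -95.3
opening 0.0770 axis2 r 0.5762 ang -95.6 T [0.11 0.08 0.04]
```

View pics/s20.png

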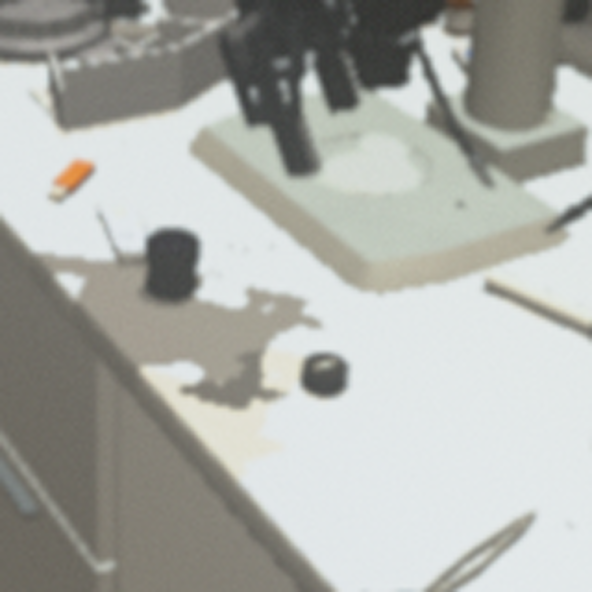

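View pics/t20.png

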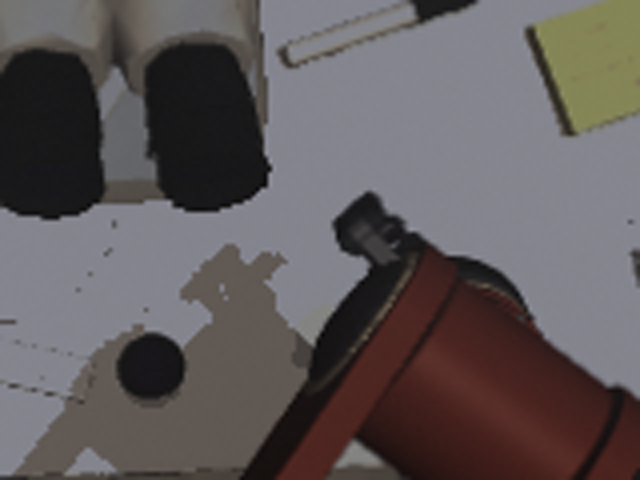

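Request:
{"name": "step_arm", "arguments": {
  "moves": [
    [1, -0.0005, -0.002, -0.026, 0],
    [1, -0.0005, -0.002, -0.026, 0],
    [1, -0.0005, -0.002, -0.026, 0],
    [1, -0.0005, -0.002, -0.026, 0],
    [1, 0, 0, -0.02, 0],
    [1, 0, 0, 0, 0]
  ]
}}

```text
t: 34.7
tool_pos: [0.4541, -0.2724, 0.0567]
tool_rot: [1.142, 2.511, -0.138]
contact_force: [-0.4, -0.4, -0.1]
opening: 0.0855
```

Run:
```python
from h import *
st2(); q=shot("scene")
cv2.imwrite('pics/s21.png',cv2.resize(q["raw"][270:390,280:420],None,fx=5,fy=5,interpolation=2)[:600])
```

```text
t 34.7 pos [ 0.4541 -0.2724  0.0567] z [ 0.297 -0.241 -0.924] jaw deg 41.8 q [-0.68 -0.24  2.23 -0.    0.76 -1.4 ] F [-0.4 -0.4 -0.1]
axis: r 0.5849 ang -94.1
opening 0.0855 axis2 r 0.5831 ang -94.4 T [ 0.08  0.16 -0.05]
```

View pics/s21.png

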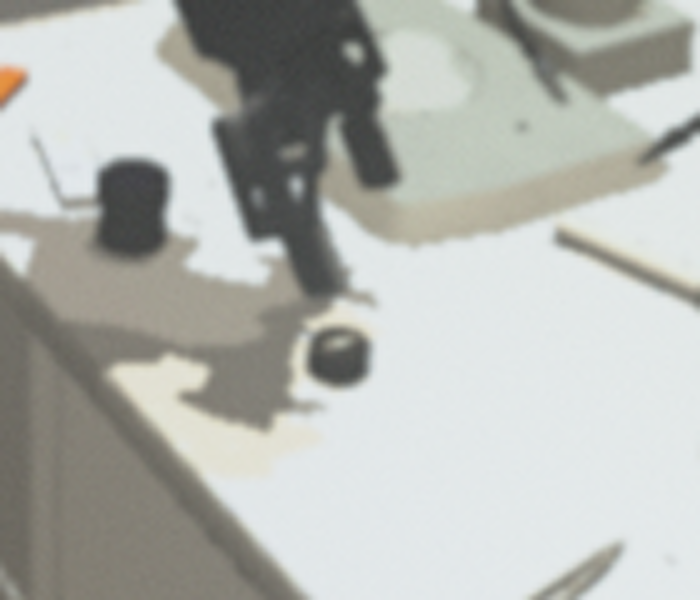

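Request:
{"name": "step_arm", "arguments": {
  "moves": [
    [1, -0.007, 0, -0.008, 0],
    [1, -0.007, 0, -0.008, 0],
    [1, -0.001, 0, -0.01, 0],
    [1, -0.001, 0, -0.008, 0],
    [1, 0, 0, 0, 0]
  ]
}}

```text
t: 35.38
tool_pos: [0.4399, -0.2741, 0.0262]
tool_rot: [1.137, 2.503, -0.141]
contact_force: [-0.7, -0.3, -0.2]
opening: 0.0851
```

Run:
```python
from h import *
st2(); q=shot("scene"); print(proj(q,ctrl.get_obs()["tool_pos"]))
cv2.imwrite('pics/s22.png',cv2.resize(q["raw"][270:390,280:420],None,fx=5,fy=5,interpolation=2)[:600])
```

```text
t 35.38 pos [ 0.4399 -0.2741  0.0262] z [ 0.304 -0.246 -0.92 ] jaw deg 41.9 q [-0.71 -0.21  2.27  0.02  0.68 -1.43] F [-0.7 -0.3 -0.2]
axis: r 0.5878 ang -95.5
opening 0.0851 axis2 r 0.5861 ang -95.8 T [0.15 0.13 0.03]
[[348.3540502  335.50472482]]
```

View pics/s22.png

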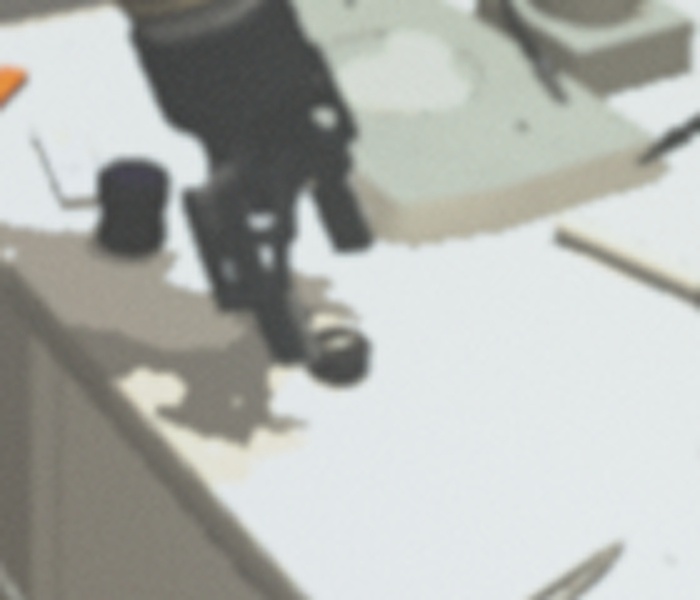

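Request:
{"name": "step_arm", "arguments": {
  "moves": [
    [1, -0.001, 0, -0.008, 0],
    [1, -0.001, 0, -0.007, 0],
    [1, 0, 0, -0.004, 0],
    [1, 0, 0, 0, 0]
  ]
}}

```text
t: 35.92
tool_pos: [0.4384, -0.2745, 0.0066]
tool_rot: [1.137, 2.502, -0.142]
contact_force: [-0.9, -0.1, -0.5]
opening: 0.0852
```

Run:
```python
from h import *
st2(); q=shot("scene")
cv2.imwrite('pics/s23.png',cv2.resize(q["raw"][270:390,280:420],None,fx=5,fy=5,interpolation=2)[:600])
```

```text
t 35.92 pos [ 0.4384 -0.2745  0.0066] z [ 0.305 -0.247 -0.92 ] jaw deg 41.9 q [-0.71 -0.17  2.28  0.02  0.63 -1.44] F [-0.9 -0.1 -0.5]
axis: r 0.5884 ang -95.6
opening 0.0852 axis2 r 0.5867 ang -95.9 T [0.11 0.2  0.03]
```

View pics/s23.png

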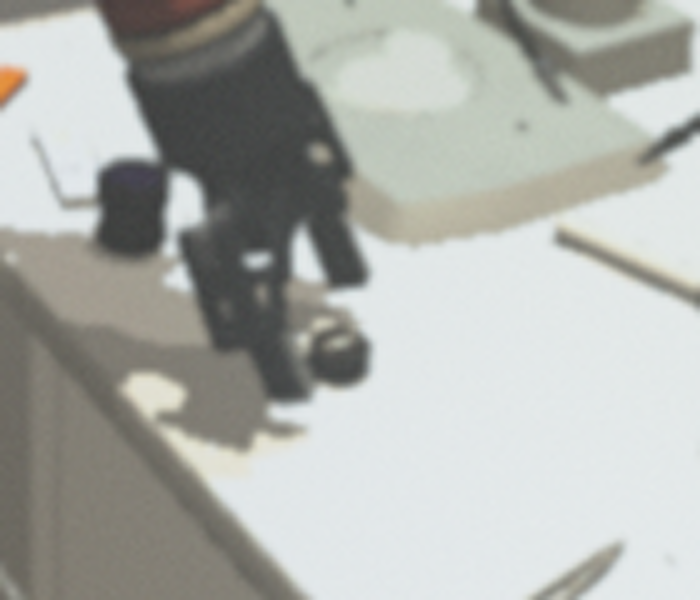

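Request:
{"name": "step_arm", "arguments": {
  "moves": [
    [0.6, 0.002, -0.002, -0.001, 0],
    [0.45, 0, 0, 0, 0],
    [0.3, 0, 0, 0, 0],
    [0.1, 0, 0, 0, 0],
    [0.1, 0, 0, 0, 0]
  ],
  "newtons": 30
}}

```text
t: 36.6
tool_pos: [0.4415, -0.2774, 0.0069]
tool_rot: [1.135, 2.5, -0.142]
contact_force: [0.5, 0.4, -0.1]
opening: 0.0285
```

Run:
```python
from h import *
st2(); q=shot("scene")
cv2.imwrite('pics/s24.png',cv2.resize(q["raw"][270:390,280:420],None,fx=5,fy=5,interpolation=2)[:600])
```

```text
t 36.6 pos [ 0.4415 -0.2774  0.0069] z [ 0.307 -0.248 -0.919] jaw deg 41.9 q [-0.71 -0.16  2.27  0.02  0.63 -1.44] F [ 0.5  0.4 -0.1]
axis: r 0.5909 ang -95.3
opening 0.0285 axis2 r 0.5892 ang -95.6 T [ 0.08  0.19 -0.01]
```

View pics/s24.png

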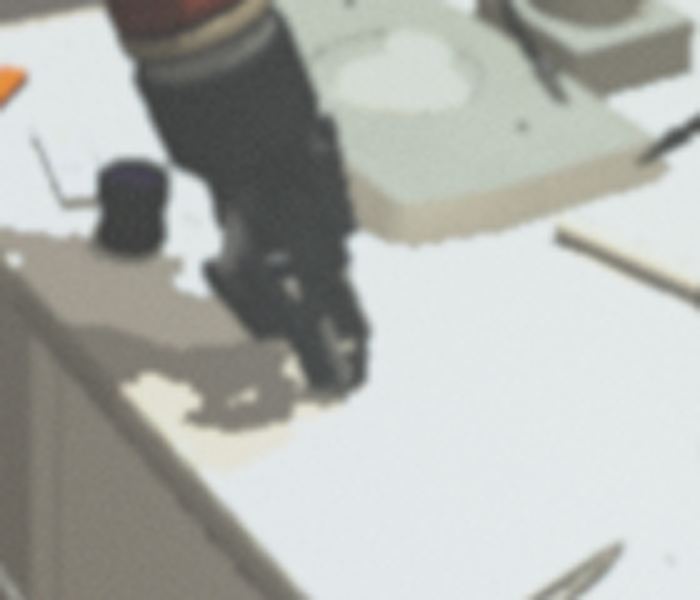

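Request:
{"name": "step_arm", "arguments": {
  "moves": [
    [0.1, 0, 0, 0.01, 0],
    [0.1, 0, 0, 0.02, 0],
    [0.1, 0, 0, 0.03, 0],
    [0.1, 0, 0, 0.03, 0]
  ],
  "newtons": 40
}}

```text
t: 37.15
tool_pos: [0.4391, -0.2753, 0.097]
tool_rot: [1.139, 2.506, -0.14]
contact_force: [0.0, -0.3, -0.4]
opening: 0.0279
```

Run:
```python
from h import *
st2(); q=shot("scene"); o=ctrl.get_obs()["tool_pos"]; print(proj(q,o))
cv2.imwrite('pics/s25.png',cv2.resize(q["raw"][260:380,280:420],None,fx=5,fy=5,interpolation=2)[:600])
```

```text
t 37.15 pos [ 0.4391 -0.2753  0.097 ] z [ 0.301 -0.244 -0.922] jaw deg 41.9 q [-0.71 -0.34  2.24  0.02  0.85 -1.44] F [ 0.  -0.3 -0.4]
axis: r 0.5891 ang -95.5
opening 0.0279 axis2 r 0.5874 ang -95.9 T [0.12 0.12 0.02]
[[351.20698537 307.67484661]]
```

View pics/s25.png

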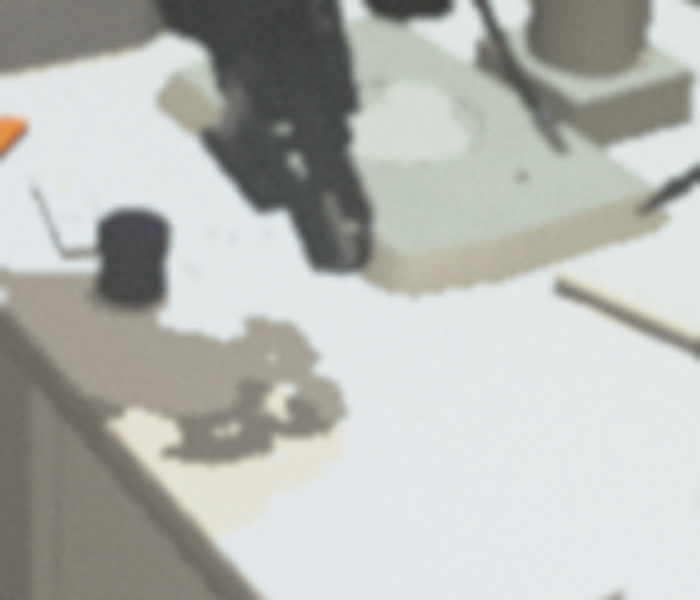

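Request:
{"name": "step_arm", "arguments": {
  "moves": [
    [0.1, -0.0065, 0.017, 0.039, -4],
    [0.1, -0.0065, 0.017, 0.039, -6],
    [0.1, -0.0065, 0.017, 0.039, -6],
    [0.1, -0.0065, 0.017, 0.039, -6],
    [0.1, -0.0065, 0.017, 0.039, -6],
    [0.1, -0.0065, 0.017, 0.039, -6],
    [0.1, -0.0035, 0.041, 0, 0],
    [0.1, -0.0035, 0.041, 0, 0],
    [0.1, -0.0035, 0.041, 0, 0],
    [0.1, -0.0035, 0.041, 0, 0],
    [0.1, -0.0035, 0.041, 0, 0],
    [0.1, -0.0035, 0.041, 0, 0]
  ]
}}

```text
t: 38.7
tool_pos: [0.3758, 0.0804, 0.3487]
tool_rot: [1.867, 2.049, -0.289]
contact_force: [0.7, -0.8, -0.4]
opening: 0.0279
```

Run:
```python
from h import *
st2()
```

```text
t 38.7 pos [0.3758 0.0804 0.3487] z [ 0.121 -0.38  -0.917] jaw deg 6.3 q [ 0.31 -0.58  1.98 -0.42  1.73  0.15] F [ 0.7 -0.8 -0.4]
axis: r 0.2601 ang -117.5
opening 0.0279 axis2 r 0.2597 ang -118.3 T [0.19 0.04 0.01]
```

Request:
{"name": "step_arm", "arguments": {
  "moves": [
    [0.1, 0.0117, 0.036, -0.006, 7.3],
    [0.1, 0.0117, 0.036, -0.006, 7.3],
    [0.1, 0.0117, 0.036, -0.006, 7.3],
    [0.1, 0.0117, 0.036, -0.006, 7.3],
    [0.1, 0.0117, 0.036, -0.006, 7.3],
    [0.1, 0.0117, 0.036, -0.006, 7.3],
    [0.1, 0.0117, 0.036, -0.006, 7.3],
    [0.1, 0, 0, 0, 0]
  ]
}}

```text
t: 39.7
tool_pos: [0.4577, 0.3441, 0.3053]
tool_rot: [0.743, 2.63, -0.03]
contact_force: [0.4, -0.9, -0.7]
opening: 0.0282
```

Run:
```python
from h import *
st2(); p=shot("top"); q=shot("scene")
cv2.imwrite('pics/s26.png',cv2.resize(q["raw"][120:270,200:350],None,fx=4,fy=4,interpolation=2)[:600])
cv2.imwrite('pics/t26.png',cv2.resize(p["raw"][150:300,110:310],None,fx=4,fy=4,interpolation=2)[:600])
```

```text
t 39.7 pos [0.4577 0.3441 0.3053] z [ 0.377 -0.128 -0.917] jaw deg 59.5 q [ 0.68 -0.23  1.79 -0.35  1.36 -0.31] F [ 0.4 -0.9 -0.7]
axis: r 0.0506 ang 139.2
opening 0.0282 axis2 r 0.0542 ang 139.7 T [ 0.09  0.21 -0.  ]
```

View pics/s26.png

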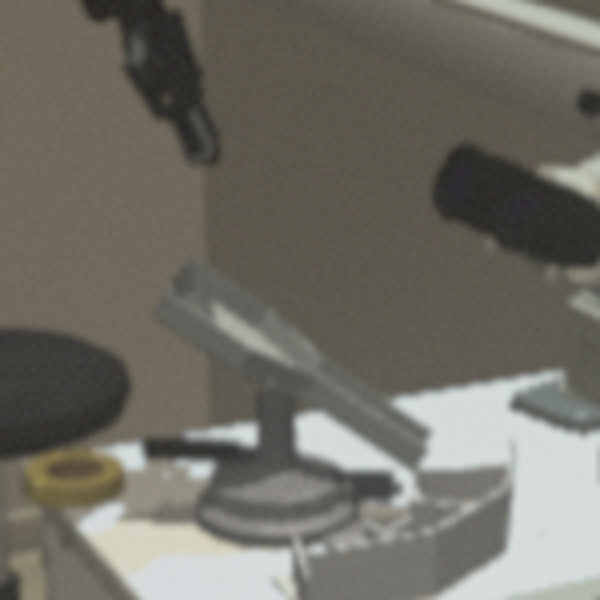

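View pics/t26.png

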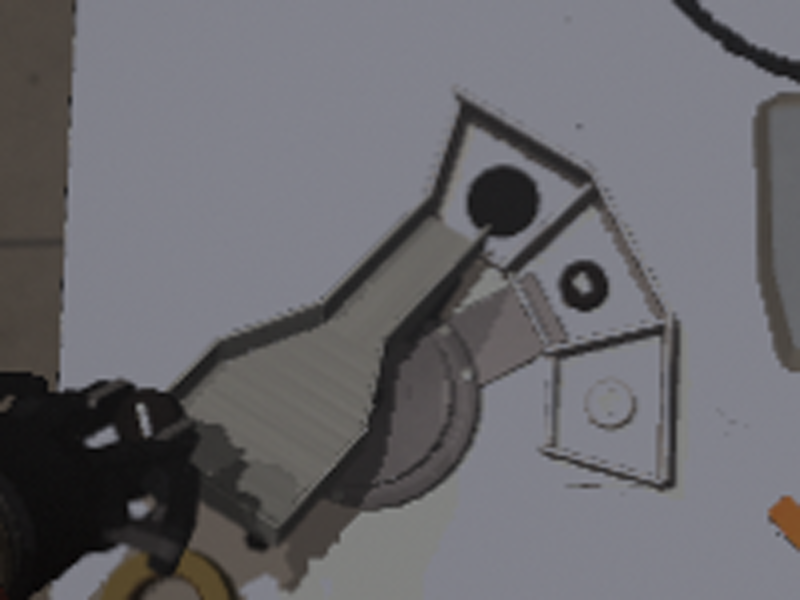

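Request:
{"name": "step_arm", "arguments": {
  "moves": [
    [0.1, 0, -0.0015, -0.016, -1],
    [0.1, 0, -0.0015, -0.016, -1],
    [0.1, 0, -0.0015, -0.016, 0],
    [0.1, 0, -0.0015, -0.016, 0],
    [0.1, 0, -0.001, -0.016, 0],
    [0.1, 0, 0, -0.012, 0],
    [0.1, 0, 0, 0, 0]
  ]
}}

```text
t: 40.67
tool_pos: [0.4565, 0.3325, 0.2064]
tool_rot: [0.8, 2.614, -0.044]
contact_force: [-0.1, 0.7, -0.4]
opening: 0.0278
```

Run:
```python
from h import *
st2(); p=shot("top"); q=shot("scene")
cv2.imwrite('pics/s27.png',cv2.resize(q["raw"][120:270,200:350],None,fx=4,fy=4,interpolation=2)[:600])
cv2.imwrite('pics/t27.png',cv2.resize(p["raw"][200:300,100:240],None,fx=5.7,fy=5.7,interpolation=2)[:600])
```

```text
t 40.67 pos [0.4565 0.3325 0.2064] z [ 0.37  -0.146 -0.917] jaw deg 57.0 q [ 0.67 -0.18  1.92 -0.38  1.22 -0.21] F [-0.1  0.7 -0.4]
axis: r 0.0450 ang 151.4
opening 0.0278 axis2 r 0.0485 ang 151.0 T [ 0.05  0.19 -0.03]
```

View pics/s27.png

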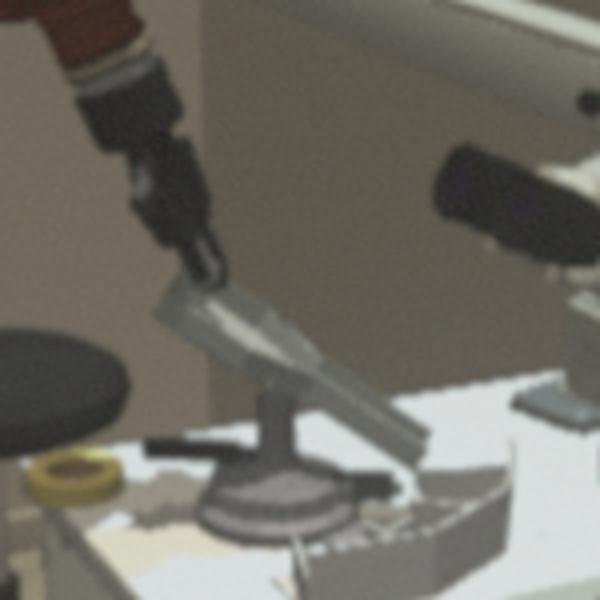

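View pics/t27.png

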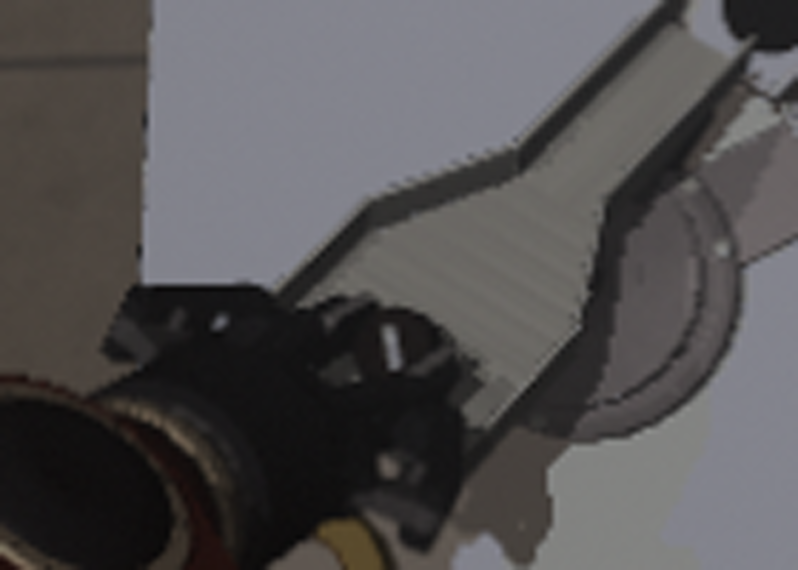

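Request:
{"name": "step_arm", "arguments": {
  "moves": [
    [0.1, 0.001, 0.0015, -0.008, 0],
    [0.1, 0.0005, 0.001, -0.007, 0],
    [0.1, 0, 0, 0, 0]
  ]
}}

```text
t: 41.15
tool_pos: [0.4596, 0.3365, 0.1941]
tool_rot: [0.8, 2.61, -0.037]
contact_force: [0.0, 1.6, -0.9]
opening: 0.0278
```

Run:
```python
from h import *
st2()
```

```text
t 41.15 pos [0.4596 0.3365 0.1941] z [ 0.375 -0.142 -0.916] jaw deg 57.0 q [ 0.67 -0.16  1.92 -0.38  1.19 -0.2 ] F [ 0.   1.6 -0.9]
axis: r 0.0444 ang 144.9
opening 0.0278 axis2 r 0.0480 ang 145.1 T [ 0.1   0.2  -0.04]
```

Request:
{"name": "step_arm", "arguments": {
  "moves": [
    [0.1, 0, 0, -0.005, 0],
    [0.1, 0, 0, 0, 0],
    [0.55, 0, 0, 0, 0],
    [0.55, 0, 0, 0, 0],
    [0.55, 0, 0, 0, 0]
  ]
}}

```text
t: 41.78
tool_pos: [0.4601, 0.3368, 0.1897]
tool_rot: [0.8, 2.609, -0.036]
contact_force: [0.6, -1.0, -0.9]
opening: 0.0471
```

Run:
```python
from h import *
st2(); p=shot("top","top28",["new_mount"]); q=shot("scene")
cv2.imwrite('pics/s28.png',cv2.resize(q["raw"][120:270,200:350],None,fx=4,fy=4,interpolation=2)[:600])
cv2.imwrite('pics/t28.png',cv2.resize(p["raw"][150:300,110:310],None,fx=4,fy=4,interpolation=2)[:600])
```

```text
t 41.77 pos [0.4601 0.3368 0.1897] z [ 0.376 -0.141 -0.916] jaw deg 57.0 q [ 0.67 -0.16  1.93 -0.38  1.18 -0.19] F [ 0.6 -1.  -0.9]
axis: r 0.0442 ang 144.3
opening 0.0471 axis2 r 0.0478 ang 144.5 T [ 0.05  0.14 -0.01]
top new_mount [207.1, 214.4, 222.7, 225.3] 0.56
```

View pics/t28.png

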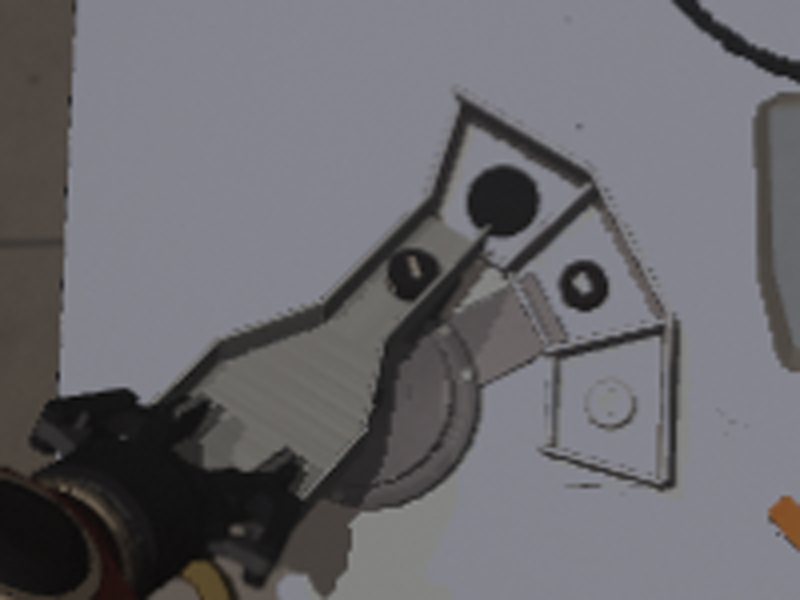

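View pics/s28.png

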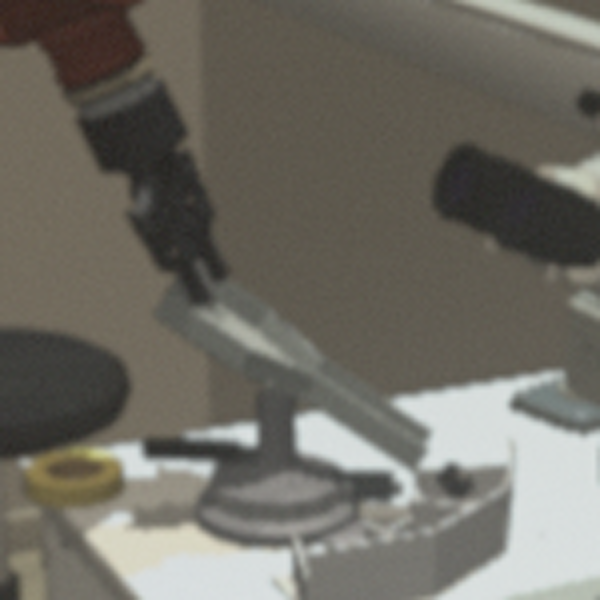

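It slides down the chute. Now retreat straight up, out of the hopper, and check.

Request:
{"name": "step_arm", "arguments": {
  "moves": [
    [0.5, 0, 0, 0.015, 0],
    [0.5, 0, 0, 0.03, 0],
    [0.5, 0, 0, 0.04, 0],
    [0.5, -0.01, 0, 0.04, 0],
    [0.5, -0.01, 0, 0.03, 0],
    [0.5, 0, 0, 0, 0]
  ]
}}

```text
t: 42.68
tool_pos: [0.4391, 0.3363, 0.3554]
tool_rot: [0.8, 2.606, -0.03]
contact_force: [-0.2, 0.0, -0.8]
opening: 0.0428
```

Run:
```python
from h import *
st2(); p=shot("top","top29",["new_mount","mount_a","round_pad","loupe","marker"]); q=shot("scene","scene29")
cv2.imwrite('pics/s29.png',cv2.resize(q["raw"][120:270,200:350],None,fx=4,fy=4,interpolation=2)[:600])
cv2.imwrite('pics/t29.png',cv2.resize(p["raw"][150:300,110:310],None,fx=4,fy=4,interpolation=2)[:600])
```

```text
t 42.67 pos [0.4391 0.3363 0.3554] z [ 0.379 -0.138 -0.915] jaw deg 57.0 q [ 0.7  -0.29  1.76 -0.36  1.46 -0.28] F [-0.2  0.  -0.8]
axis: r 0.0622 ang 156.0
opening 0.0428 axis2 r 0.0658 ang 155.5 T [0.08 0.19 0.07]
top mount_a [255.7, 245.6, 269.1, 257.2] 0.62
top mount_a [234.3, 187.2, 251.5, 197.3] 0.27
top round_pad [229.9, 189.1, 244.3, 208.5] 0.79
top loupe [370.0, 273.7, 385.7, 288.9] 0.71
top marker [249.7, 217.0, 258.9, 227.3] 0.61
top marker [412.0, 186.9, 460.4, 207.4] 0.54
```

View pics/t29.png

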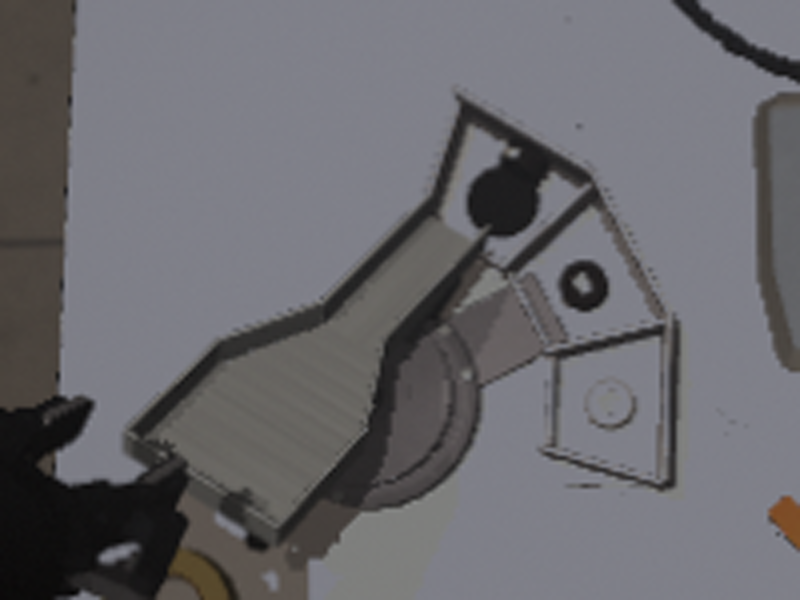

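View pics/scene29.png

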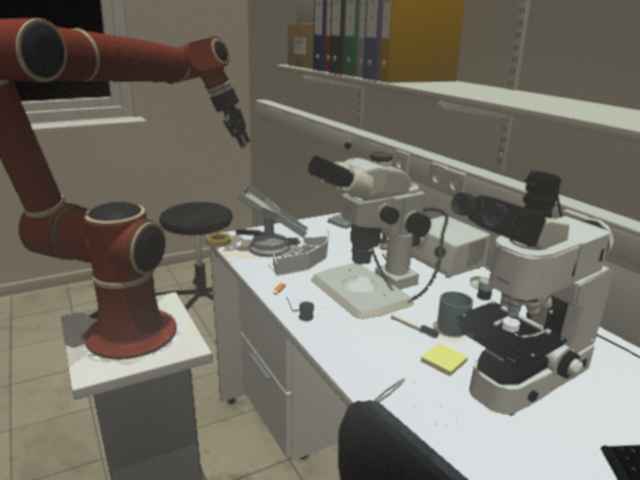

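Request:
{"name": "step_arm", "arguments": {
  "moves": [
    [0.5, -0.01, 0, 0.01, 0],
    [0.5, 0, 0, 0, 0],
    [0.5, 0, 0, 0, 0],
    [0.5, 0, 0, 0, 0]
  ]
}}

```text
t: 43.52
tool_pos: [0.4274, 0.3348, 0.3573]
tool_rot: [0.8, 2.614, -0.046]
contact_force: [0.1, -0.2, -0.2]
opening: 0.0426
```

Run:
```python
from h import *
st2(); p=shot("top"); q=shot("scene")
a=cv2.convertScaleAbs(cv2.resize(p["raw"][165:225,205:275],None,fx=8,fy=8,interpolation=2),alpha=2.2)
cv2.imwrite('pics/t30.png',a)
cv2.imwrite('pics/s30.png',cv2.convertScaleAbs(cv2.resize(q["raw"][215:280,255:340],None,fx=8,fy=8,interpolation=2),alpha=1.3))
b=cv2.imread("pics/top18raw.png"); d=cv2.absdiff(b,p["raw"])[165:300,205:640].max(2); ys,xs=np.where(d>40); 
n,l,s,c=cv2.connectedComponentsWithStats((d>30).astype(np.uint8)); print([(x[0]+205,x[1]+165,*x[2:]) for x in s[1:] if x[4]>8])
```

```text
t 43.52 pos [0.4274 0.3348 0.3573] z [ 0.37  -0.147 -0.918] jaw deg 57.0 q [ 0.71 -0.3   1.77 -0.36  1.48 -0.27] F [ 0.1 -0.2 -0.2]
axis: r 0.0726 ang 160.8
opening 0.0426 axis2 r 0.0761 ang 160.2 T [0.06 0.13 0.08]
[(np.int32(235), np.int32(186), np.int32(13), np.int32(11), np.int32(59)), (np.int32(427), np.int32(261), np.int32(15), np.int32(13), np.int32(140))]
```

View pics/t30.png

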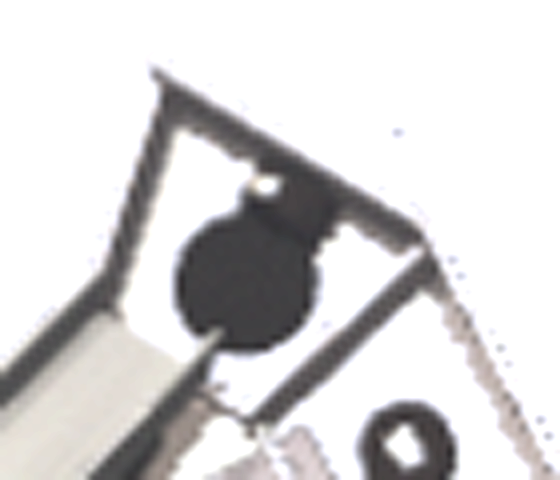

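View pics/s30.png

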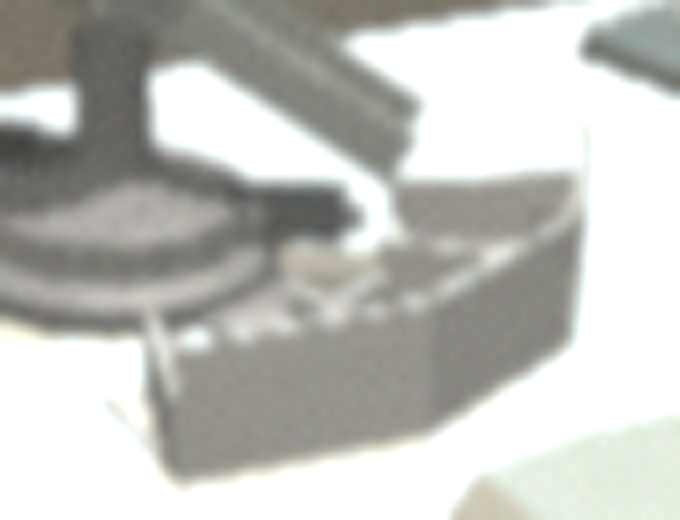

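Run:
```python
from station import ctrl
print(ctrl.finish_job())
```

```text
the job is handed in; nothing more can be done
None
```

I turned the chute six clicks anticlockwise by its gripped handle, from -60° to +30°, where it points at the round-pad cell. I then fed the lone mount down the hopper and it landed in that cell. The job was handed in at about 43.6 s on the robot's clock.

**What the last checks showed**
- The camera fit put the chute's total turn at 90.0°. That is six clicks.
- Comparing the last top picture with the one from just after the turn, in the part covering the tray and the worktop to its right, showed only two changes. The mount had left the worktop and was in the pad cell.
- Mount_a, mount_b, the loupe and the marker had not moved. The gripper was clear of everything.

**What did not go cleanly**
- **Mount position:** it appears to stand on edge or lean against the cell's outer wall rather than lie flat on the pad. It stayed put for about a second before hand-in.
- **First pushes on the handle:** I first pushed with the side of a finger at up to about 35 N, anticlockwise and then clockwise. The chute gave only about 1° and sprang back each time; I don't know why it held well past the stated 6 N.
- **Tilting the tool:** the move commands cannot tilt it. I kept pressing the finger against the handle until the tool leaned about 21°. That is short of the stated 25 to 45°, but it was enough to grip the handle and turn the chute at about 12 N.
- **Position mismatch:** the handle grips put the sorter 4 to 5 mm from my first camera fit, so I used the gripped positions for the release.

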